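# Ease the dust-box lid shut

### The arm

A 6-joint arm with a two-finger parallel gripper is mounted at the origin on the work surface. World frame = base frame: x ahead of the robot, y to its left, z up, the work surface at z = 0. Lengths are in m, angles in rad, forces in N, time in s.
With the tool pointing down it reaches from about 0.375 to 0.975 m from the base axis. Payload 3.8 kg.
Tool frame: the origin (TCP) lies midway between the tips of the shut fingers; the grasp point (between the pads) lies 19 mm behind it; x points along the fingers, z is the direction in which the jaws open and shut, and the axes are right-handed (so a half turn about x gives the same grasp; the last joint's range is limited). The gripper opens to 85 mm and grips with 20 to 120 N. Pads are 22 mm wide; open, the fingers measure 114 mm over their backs; the gripper's body (76 mm by 85 mm) begins 54 mm behind the grasp point. The pads swing forward as they close: fully open they stand 13 mm farther back than shut.
Start: joints at [1.307, 0.264, 1.604, -0, 1.274, -0.037], TCP at [0.152, 0.658, 0.231] pointing down, gripper open.
Joint ranges: [-2.63, 2.63], [-0.94, 2.18], [0.31, 2.57], [-1.31, 4.45], [0, 2.66], [-2.55, 2.55]. Speed limits (rad/s): [2.57, 2.57, 3.14, 3.14, 3.14, 3.14].

### API

Orientations are given as a rotation vector (axis times angle).
In Python, from workcell import * gives the robot as it stands. The module is installed in compiled form; this text tells all that it offers.
- The arm moves only by the tool carry_out, never from a script. Its arguments are lists of equal length, an entry for each row: "offset": the shift along the tool's x, y, z in cm, a list of three; "delta_rot": the turn, a rotation vector about the tool's x, y, z in degrees, a list of three. A call has exactly 5 rows; each row shifts and turns the commanded pose from where the row before left it, along the tool's axes as they then stand; what a row does not reach is not made up. A row lasts 1/12 s, in which the tool goes at most 41.7 mm and 7.16 degrees, less where a joint would pass 70% of its speed; a pose out of reach is approached as far as the arm can. A call is refused whole if a number of a shift passes 4.17 or a number of a turn 7.16, either way. A call with a gripper value outside its range is refused whole. "fingers" is the opening, from -1 (shut) to 1 (fully open), set as the call begins (left out, the last holds). The fingers move at their own pace and stop on an object; "newtons" is the grip in N (left out, the last holds). Time passes only in rows, so rows that do not move let the fingers close, or fill a call up. It gives the time, the measured TCP pose, the force and the opening at its end, in the units of the state.
- read_state(): the state, without advancing time (a new reading comes with each control period).
- read_camera(name): name is "scene" or "top" or "wrist"; returns (picture, depth): 480x640x3 uint8, red, green, blue; 480x640 float32, m along the optical axis (not along the pixel's ray), 0 where there is no reading.
- get_calibration(name): a dict with "fx", "fy", "cx", "cy" (pixels), "R" (3x3) and "t" (3): a world point X has camera coordinates R X + t; the wrist camera has in their place "mount" (4x4, takes a point from camera to tool coordinates, whose origin is the TCP and whose axes are the tool frame's). Camera axes: x right, y down, z forward; pixel columns grow to the right and rows downward; lengths in m; the calibration is good to about 2 mm. A picture is of the moment at which its call begins: read the wrist's pose just before it. get_calibration takes no time and is no camera call.
- finish_job(): hands the job in, once; it reports no verdict.
The state is a dict: "time": time; "q": joint angles; "joint_vel": joint speeds; "joint_torque": joint torques, N m; "tool_pos": TCP position; "tcp_rot": TCP orientation; "wrist_force": force on the tool from outside, world axes, zero at the start; "torque": the same for the moment, N m; "width": opening from 0.0 (shut) to 1.0 (fully open).
Only numpy, scipy, OpenCV 4.12 (cv2) and the standard library are available. Lean on these libraries where they do the work, as an engineer would, in place of code of your own. Each camera call takes 0.05 s, during which the arm holds its last target. There are 200 camera calls.

### The job

Close the dust box over the freshly glued brushes without letting its lid bang. With the outside of a finger (grip nothing), tip the standing lid over so that it starts to fall, get the finger round under its free edge, catch it, and lower it slowly on the finger until it is shut; then take the hand away. Leave the jar, the bottle and the standing brush where they are.

Things in the scene. Friction and masses are not known exactly. Their poses are not given: they have to be found in the camera images.
- dust_box: White open box screwed to the bench, 140 mm (its x) by 180 mm (its y) by 80 mm high; the brush heads in it stay below the rim. Origin: centre of its underside. Its +x side carries the lid's hinge; its -x side is the front, over which the shut lid's tab hangs. The front faces the robot's right (world -y), give or take 25 degrees.
- lid (a joint): Lime-green lid's angle (rad): 0 shut, 1.57 upright, 1.85 its stop; it starts leaning back near that and rests there. Once tipped below about 1.5 it falls by itself: a worn damper slows it to 0.5-0.8 rad/s, about 4 s from 1.4 to shut. That is too hard a landing: over the last 0.3 rad carry it at well under 0.4 rad/s, and keep it on the finger to within 0.1 rad of shut.
- lid_hinge (a point): Middle of the hinge line, at the lid's underside, 80 mm above the bench, on the box's +x rim (70 mm from the box's origin). Axes turn with the lid: x from the free edge towards the hinge, z the lid's outward normal (up when shut). The hinge axis is the box's y.
- lid_edge (a point): Middle of the lid's free edge, underside, 177 mm from the hinge. Lid (250 g): plate 145 x 184 x 8 mm, then a black tab 100 mm wide, 6 mm thick out to this edge. Shut, the tab overhangs the box front by 37 mm, 80 mm above the bench: room for a finger tip under it. A finger tilted about 45 degrees, pointing down and towards the hinge, carries it well. Axes as lid_hinge.
- jar_mid (a point): Loose white jar, 68 mm across and 55 mm high, standing behind the hinge side of the box. Point: its centre. Not to be touched.
- bottle_mid (a point): Loose clear bottle with purple cap, 60 mm across and 185 mm high, beyond the box. Point: half-way up. Not to be touched.
- brush_mid (a point): Loose white-handled powder brush standing on its handle, black hair up, 42 mm across and 108 mm high, beyond the box. Point: half-way up. Not to be touched.

How it is judged:
On the way, in this order (a step that is already met when the one before it is completed fails the run):
1. the lid, tipped past upright, falls with no finger on it (value of joint lid between 0.3 and 1.5 rad and velocity of joint lid below -0.08 rad/s and contact force between the fingers and lid below 0.05 N), for 0.1 s.
2. the falling lid is caught: the fingers carry it, no faster than 0.4 rad/s, while it is still well open (0.15 to 1.25 rad) (value of joint lid between 0.15 and 1.25 rad and velocity of joint lid above -0.4 rad/s and contact force between the fingers and lid above 0.3 N), for 0.3 s.
3. the fingers still carry the lid when it is within 0.12 rad of shut (value of joint lid between 0.01 and 0.12 rad and contact force between the fingers and lid above 0.2 N), for 0.04 s.
At the end, for the whole second after the job is handed in: The lid is shut (within 0.02 rad) and still, and jar, bottle and brush stand upright within 15 mm of where they were (value of joint lid below 0.02 rad and velocity of joint lid between -0.02 and 0.02 rad/s and distance of each of jar_mid, bottle_mid, brush_mid from where it was at the start of the episode below 0.015 m and angle between each of jar_mid, bottle_mid, brush_mid's own z axis and vertical below 0.1 rad); the robot touches nothing.
It fails at once if the lid drops (faster than 0.4 rad/s) through the last part of its travel, 0.06 to 0.3 rad (value of joint lid between 0.06 and 0.3 rad and velocity of joint lid below -0.4 rad/s).
It fails at once if the lid is gripped or struck (more than 15 N from the fingers) (contact force between the fingers and lid above 15 N).
It fails at once if the jar, the bottle or the brush is moved more than 15 mm (distance of any of jar_mid, bottle_mid, brush_mid from where it was at the start of the episode above 0.015 m).
It also fails if it takes over 56 s, if anything falls off the work surface, if the arm or the gripper's body presses on something with over 40 N, if the wrist force passes 120 N, or if a joint passes its speed limit or range.

## Working session

There is one attempt and no reset: what is moved stays moved. The work goes in short steps, Python scripts to look and compute and a tool call to move; the robot and the scene stay as the last step left them, time stands still between calls to the robot, and variables do not carry over. Pictures are saved under pics/ and viewed, about 8 in all and at most 12, crops included, and the job is handed in when it is done.

Besides the shell and the picture viewer there is one more tool, called after "Emit:" by a JSON object that holds its "method" and its "body", one argument or row to a line. carry_out: Moves the arm, as the interface text tells. Its arguments: {"type":"object","properties":{"offset":{"type":"array"},"delta_rot":{"type":"array"},"fingers":{"type":"number"},"newtons":{"type":"number"}},"required":["offset","delta_rot"]}

```bash
ls; mkdir -p pics; python3 - <<'E'
from workcell import *
import cv2, numpy as np
s=read_state(); print({k:np.round(v,3) for k,v in s.items()})
ims=[]
for n in("scene","top"):
    p,d=read_camera(n); np.savez(f"pics/{n}0.npz",p=p,d=d)
    c=get_calibration(n); print(n,c)
    cv2.imwrite(f"pics/{n}0.png",p[:,:,::-1])
print(get_calibration("wrist"))
E
```

```text
pics
{'time': np.float64(0.0), 'q': array([ 1.307,  0.265,  1.605, -0.   ,  1.274, -0.037]), 'joint_vel': array([-0.001, -0.   , -0.001, -0.002, -0.001,  0.001]), 'joint_torque': array([ 2.0000e-03, -5.1511e+01, -3.6732e+01,  0.0000e+00,  1.3000e-02,
       -0.0000e+00]), 'tool_pos': array([0.152, 0.657, 0.23 ]), 'tcp_rot': array([-1.042,  1.31 ,  1.04 ]), 'wrist_force': array([0.465, 0.323, 0.222]), 'torque': array([-0.04 ,  0.005,  0.011]), 'width': np.float64(1.001)}
scene {'fx': 484.9160098626854, 'fy': 484.9160098626854, 'cx': 318.67915203066576, 'cy': 238.25632821429886, 'R': array([[-0.0973857 ,  0.99517682, -0.01179533],
       [ 0.69879814,  0.05993427, -0.71280365],
       [-0.70865872, -0.07765944, -0.70126445]]), 't': array([-0.05366277, -0.39995849,  1.31082149])}
top {'fx': 613.9145465966518, 'fy': 613.9145465966518, 'cx': 310.836184762842, 'cy': 236.9550596736606, 'R': array([[-0.01569882, -0.99987068,  0.00348926],
       [-0.97426555,  0.01451183, -0.22493567],
       [ 0.22485594, -0.00693069, -0.97436737]]), 't': array([0.12730434, 0.63967855, 1.0185385 ])}
{'fx': 357.4156695408554, 'fy': 357.4156695408554, 'cx': 312.93704326044895, 'cy': 240.44511102767234, 'mount': array([[-7.45732192e-05, -2.71005489e-01,  9.62577799e-01,
        -1.43245839e-01],
       [ 1.14149801e-04, -9.62577798e-01, -2.71005480e-01,
         6.84582176e-02],
       [ 9.99999991e-01,  8.96683131e-05,  1.02717748e-04,
        -3.77491243e-04],
       [ 0.00000000e+00,  0.00000000e+00,  0.00000000e+00,
         1.00000000e+00]])}
```

View pics/scene0.png

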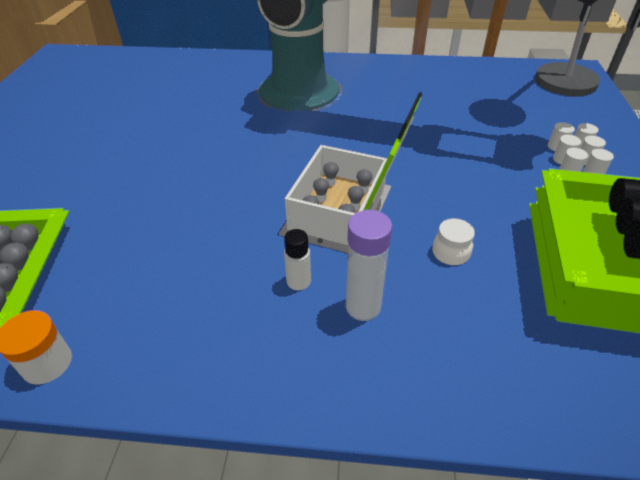

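View pics/top0.png

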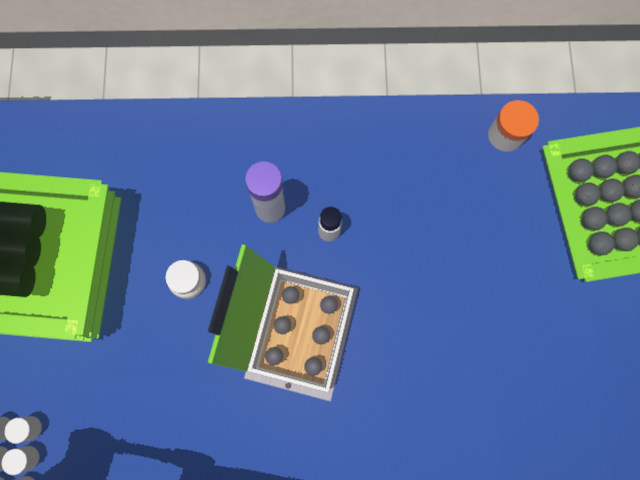

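The scene picture shows the box at about (340,190) with its lid leaning back, its black tab at (410,115). The bottle is at (367,265), the brush at (298,260) and the jar at (453,241). In the top picture the box centre is at (303,330), the tab at (223,300), the jar at (185,279), the bottle cap at (264,180) and the brush at (330,222). Next I measure these.

```bash
cat > h.py <<'E'
import numpy as np, cv2
from scipy.spatial.transform import Rotation as Rot
from workcell import *
def cloud(n,p=None,d=None):
    c=get_calibration(n)
    if p is None: p,d=read_camera(n)
    v,u=np.mgrid[0:480,0:640]
    X=np.stack([(u-c["cx"])/c["fx"]*d,(v-c["cy"])/c["fy"]*d,d],-1)
    W=(X-c["t"])@c["R"]
    W[d<=0]=np.nan
    return p.astype(int),W
E
python3 - <<'E'
from h import *
for n,roi in(("top",(160,400,150,400)),("scene",(80,330,260,490))):
    f=np.load(f"pics/{n}0.npz"); p,W=cloud(n,f["p"],f["d"])
    m=np.zeros((480,640),bool); m[roi[0]:roi[1],roi[2]:roi[3]]=1
    r,g,b=p[...,0],p[...,1],p[...,2]; z=W[...,2]
    green=m&(g>1.6*b)&(g>1.2*r)&(z>.07)
    G=W[green]; print(n,"green",green.sum(),G.min(0).round(3),G.max(0).round(3))
    c=np.median(G,0); U,S,Vt=np.linalg.svd(G-G.mean(0),full_matrices=False); print(" mean",G.mean(0).round(3),"normal",Vt[2].round(3),"rms",S[2]/len(G)**.5)
    blk=m&(p.sum(-1)<120)&(z>.19); B=W[blk]; print(" black tab",blk.sum(),B.min(0).round(3),B.max(0).round(3),B.mean(0).round(3))
    rim=m&(abs(z-.08)<.006)&~green&(r>120); rr=W[rim]
    R2=cv2.minAreaRect(rr[:,:2].astype(np.float32)); print(" rim",rim.sum(),R2, cv2.boxPoints(R2).round(3).tolist())
    for nm,uv in dict(top=dict(jar=(185,279),bot=(264,178),brush=(330,217)),scene=dict(jar=(455,230),bot=(369,230),brush=(296,240)))[n].items():
        w=W[uv[1]-4:uv[1]+5,uv[0]-4:uv[0]+5].reshape(-1,3); print(" ",nm,np.nanmedian(w,0).round(3))
s=read_state(); R=Rot.from_rotvec(s["tcp_rot"]).as_matrix(); print(R.round(3)); print(s["tool_pos"])
E
```

```text
top green 4209 [0.412 0.182 0.079] [0.597 0.272 0.224]
 mean [0.502 0.227 0.159] normal [-0.255 -0.926  0.279] rms 0.000982099182058544Traceback (most recent call last):
  File "<stdin>", line 9, in <module>
    return umr_minimum(a, axis, None, out, keepdims, initial, where)
ValueError: zero-size array to reduction operation minimum which has no identity
```

```bash
python3 - <<'E'
from h import *
for n,roi in(("top",(160,400,150,400)),("scene",(80,330,260,490))):
    f=np.load(f"pics/{n}0.npz"); p,W=cloud(n,f["p"],f["d"])
    m=np.zeros((480,640),bool); m[roi[0]:roi[1],roi[2]:roi[3]]=1
    r,g,b=p[...,0],p[...,1],p[...,2]; z=W[...,2]
    green=m&(g>1.6*b)&(g>1.2*r)&(z>.07)
    G=W[green]
    if len(G)>9:
        U,S,Vt=np.linalg.svd(G-G.mean(0),full_matrices=False); print(n," mean",len(G),G.mean(0).round(3),"normal",Vt[2].round(3),"rms",S[2]/len(G)**.5)
    blk=m&(z>.225)&(p.max(-1)<70); B=W[blk]
    if len(B): print(" black tab",blk.sum(),B.min(0).round(3),B.max(0).round(3),B.mean(0).round(3))
    rim=m&(abs(z-.08)<.006)&~green&(r>110); rr=W[rim]
    if len(rr)>9: R2=cv2.minAreaRect(rr[:,:2].astype(np.float32)); print(" rim",rim.sum(),R2, cv2.boxPoints(R2).round(3).tolist())
    for nm,uv in dict(top=dict(jar=(185,279),bot=(264,178),brush=(330,217),tab=(223,300)),scene=dict(jar=(455,230),bot=(369,230),brush=(296,240),tab=(410,116)))[n].items():
        w=W[uv[1]-4:uv[1]+5,uv[0]-4:uv[0]+5].reshape(-1,3); print(" ",nm,np.nanmedian(w,0).round(3),p[uv[1],uv[0]])
s=read_state(); R=Rot.from_rotvec(s["tcp_rot"]).as_matrix(); print(R.round(3)); print(s["tool_pos"])
E
```

```text
top  mean 4209 [0.502 0.227 0.159] normal [-0.255 -0.926  0.279] rms 0.000982099182058544
 black tab 678 [0.463 0.232 0.225] [0.557 0.267 0.255] [0.51  0.249 0.241]
 rim 1435 ((0.5366256833076477, 0.1355479657649994), (0.1749850958585739, 0.31932589411735535), 88.27685546875) [[0.37400001287460327, 0.05299999937415123], [0.6940000057220459, 0.0430000014603138], [0.6990000009536743, 0.21799999475479126], [0.3799999952316284, 0.2280000001192093]]
  jar [0.572 0.342 0.057] [238 237 236]
  bot [0.715 0.193 0.186] [152 124 221]
  brush [0.668 0.084 0.11 ] [36 41 59]
  tab [0.51  0.249 0.241] [38 43 48]
scene  mean 418 [0.577 0.221 0.188] normal [ 0.273  0.923 -0.27 ] rms 0.0019126489385474744
 black tab 127 [0.469 0.233 0.225] [0.562 0.267 0.252] [0.536 0.247 0.244]
 rim 1249 ((0.5609893798828125, 0.13647069036960602), (0.17790013551712036, 0.36924466490745544), 89.38136291503906) [[0.375, 0.05000000074505806], [0.7450000047683716, 0.04600000008940697], [0.746999979019165, 0.22300000488758087], [0.37700000405311584, 0.22699999809265137]]
  jar [0.579 0.347 0.055] [215 216 210]
  bot [0.729 0.195 0.186] [155 127 204]
  brush [0.68  0.087 0.108] [27 25 29]
  tab [0.499 0.254 0.219] [49 53 44]
[[-0.001 -0.974  0.225]
 [-0.002  0.225  0.974]
 [-1.     0.    -0.002]]
[0.15161386 0.65707435 0.23008124]
```

```bash
cat >> h.py <<'E'
H=np.array([.497,.204,0.]); u=np.array([.2655,.964,0]); u/=np.linalg.norm(u); v=np.cross([0,0,1],u); k=np.array([0,0,1.])
def pose(s,vv,z,tau):
    t=np.radians(tau); x=np.sin(t)*u-np.cos(t)*k; zz=np.cos(t)*u+np.sin(t)*k
    return H+s*u+vv*v+z*k, np.stack([x,np.cross(zz,x),zz],1)
def local(p,R):
    d=p-H; return np.r_[d@u,d@v,d[2],np.degrees(np.arctan2(R[:,0]@u,-R[2,0]))].round(4)
def cur():
    s=read_state(); return s,s["tool_pos"],Rot.from_rotvec(s["tcp_rot"]).as_matrix()
def plan(targets,start=None):
    """targets: (s,v,z,tau,rows); prints rows in tool axes, cm and deg; returns the last commanded pose"""
    if start is None: st,p,R=cur()
    else: p,R=start
    a=local(p,R); off=[];rot=[]
    for *b,n in targets:
        b=np.array(b)
        for i in range(n):
            P,Q=pose(*(a+(b-a)*(i+1)/n))
            d=np.round(R.T@(P-p)*100,2); w=np.round(np.degrees(Rot.from_matrix(R.T@Q).as_rotvec()),1)
            off.append((d+0).tolist()); rot.append((w+0).tolist())
            p=p+R@d/100; R=R@Rot.from_rotvec(np.radians(w)).as_matrix()
        a=b
    for i in range(0,len(off),5): print("offset",off[i:i+5],"rot",rot[i:i+5])
    print("max",np.abs(off).max(),np.abs(rot).max(),"end",local(p,R)); return p,R
def status():
    s,p,R=cur(); print("t",round(float(s["time"]),2),"s,v,z,tau",local(p,R),"q",np.round(s["q"],2),"F",np.round(s["wrist_force"],2),"w",round(float(s["width"]),2))
def theta(n="top",min_n=60):
    """lid angle from depth: green + black pts in the lid's slab, seen from the top"""
    p,W=cloud(n); r,g,b=p[...,0],p[...,1],p[...,2]
    L=np.stack([(W-H)@u,(W-H)@v,W[...,2]],-1)
    m=(g>1.6*b)&(g>1.2*r)&(abs(L[...,1])<.09)&(L[...,2]>.07)&(np.hypot(L[...,0],L[...,2]-.08)<.2)
    G=L[m]; 
    if len(G)<min_n: print("few green",len(G)); return None
    A=np.arctan2(G[:,2]-.08,-G[:,0]); rr=np.hypot(G[:,0],G[:,2]-.08); k=rr>.08
    print("theta",np.median(A[k]).round(3),"n",k.sum()); return p
E
python3 - <<'E'
from h import *
status(); theta()
plan([(.345,.453,.32,0,3),(.1,.45,.32,0,7),(-.12,0.1,.32,0,15),(-.1745,0,.2,25,5),(-.1745,0,.06,45,5)])
E
```

```text
t 0.1 s,v,z,tau [ 0.3451  0.4533  0.2301 -0.1178] q [ 1.31  0.26  1.61  0.    1.27 -0.04] F [-0.45 -0.39  0.5 ] w 1.0
theta 1.856 n 2245
offset [[-2.99, -0.01, -0.01], [-2.99, -0.01, -0.01], [-3.0, -0.01, -0.01], [0.0, -0.04, -3.5], [0.0, -0.04, -3.5]] rot [[2.4, 0.0, 0.0], [0.0, -0.1, 0.0], [0.0, 0.0, 0.0], [0.0, 0.0, 0.0], [0.0, 0.0, 0.0]]
offset [[0.0, -0.05, -3.5], [0.0, -0.04, -3.5], [0.0, -0.04, -3.5], [0.0, -0.04, -3.5], [0.0, -0.05, -3.5]] rot [[0.0, 0.0, 0.0], [0.0, 0.0, 0.0], [0.0, 0.0, 0.0], [0.0, 0.0, 0.0], [0.0, 0.0, 0.0]]
offset [[0.0, -2.33, -1.47], [0.0, -2.33, -1.46], [0.0, -2.34, -1.47], [0.0, -2.33, -1.47], [0.0, -2.33, -1.46]] rot [[0.0, 0.0, 0.0], [0.0, 0.0, 0.0], [0.0, 0.0, 0.0], [0.0, 0.0, 0.0], [0.0, 0.0, 0.0]]
offset [[0.0, -2.34, -1.47], [0.01, -2.33, -1.47], [0.0, -2.33, -1.46], [0.0, -2.34, -1.47], [0.0, -2.33, -1.47]] rot [[0.0, 0.0, 0.0], [0.0, 0.0, 0.0], [0.0, 0.0, 0.0], [0.0, 0.0, 0.0], [0.0, 0.0, 0.0]]
offset [[0.0, -2.33, -1.47], [0.0, -2.33, -1.46], [0.0, -2.34, -1.47], [0.0, -2.33, -1.47], [0.0, -2.33, -1.46]] rot [[0.0, 0.0, 0.0], [0.0, 0.0, 0.0], [0.0, 0.0, 0.0], [0.0, 0.0, 0.0], [0.0, 0.0, 0.0]]
offset [[2.4, -2.0, -1.09], [2.29, -2.0, -1.3], [2.18, -2.0, -1.49], [2.03, -2.0, -1.67], [1.89, -2.0, -1.85]] rot [[0.0, -5.0, 0.0], [0.0, -5.0, 0.0], [0.0, -5.0, 0.0], [0.0, -5.0, 0.0], [0.0, -5.0, 0.0]]
offset [[2.53, 0.0, -1.18], [2.45, 0.0, -1.36], [2.35, 0.0, -1.52], [2.24, 0.0, -1.69], [2.11, 0.0, -1.83]] rot [[0.0, -4.0, 0.0], [0.0, -4.0, 0.0], [0.0, -4.0, 0.0], [0.0, -4.0, 0.0], [0.0, -4.0, 0.0]]
max 3.5 5.0 end [-0.1745  0.      0.06   44.9982]
```

```bash
python3 - <<'E'
from h import *
plan([(.3,0,.31,0,15),(-.12,0.,.31,10,15),(-.1745,0,.2,25,5),(-.1745,0,.06,45,5)])
E
```

```text
offset [[-0.53, -3.0, -0.43], [-0.53, -3.03, -0.3], [-0.53, -3.02, -0.3], [-0.53, -3.02, -0.3], [-0.53, -3.02, -0.31]] rot [[2.4, 0.0, 0.0], [0.0, 0.0, 0.0], [0.0, 0.0, 0.0], [0.0, 0.0, 0.0], [0.0, 0.0, 0.0]]
offset [[-0.53, -3.02, -0.3], [-0.54, -3.03, -0.3], [-0.53, -3.02, -0.3], [-0.53, -3.02, -0.31], [-0.53, -3.02, -0.3]] rot [[0.0, 0.0, 0.0], [0.0, 0.0, 0.0], [0.0, -0.1, 0.0], [0.0, 0.0, 0.0], [0.0, 0.0, 0.0]]
offset [[-0.53, -3.02, -0.3], [-0.54, -3.03, -0.3], [-0.53, -3.02, -0.3], [-0.53, -3.02, -0.3], [-0.53, -3.02, -0.31]] rot [[0.0, 0.0, 0.0], [0.0, 0.0, 0.0], [0.0, 0.0, 0.0], [0.0, 0.0, 0.0], [0.0, 0.0, 0.0]]
offset [[0.0, 0.0, -2.8], [-0.03, 0.0, -2.8], [-0.07, 0.0, -2.79], [-0.1, 0.0, -2.8], [-0.13, 0.0, -2.8]] rot [[0.0, -0.7, 0.0], [0.0, -0.6, 0.0], [0.0, -0.7, 0.0], [0.0, -0.7, 0.0], [0.0, -0.6, 0.0]]
offset [[-0.16, 0.0, -2.8], [-0.19, 0.0, -2.79], [-0.23, 0.0, -2.79], [-0.26, 0.0, -2.79], [-0.29, 0.0, -2.78]] rot [[0.0, -0.7, 0.0], [0.0, -0.7, 0.0], [0.0, -0.6, 0.0], [0.0, -0.7, 0.0], [0.0, -0.7, 0.0]]
offset [[-0.33, 0.0, -2.78], [-0.36, 0.0, -2.78], [-0.39, 0.0, -2.77], [-0.42, 0.0, -2.77], [-0.45, 0.0, -2.76]] rot [[0.0, -0.6, 0.0], [0.0, -0.7, 0.0], [0.0, -0.7, 0.0], [0.0, -0.6, 0.0], [0.0, -0.7, 0.0]]
offset [[1.97, 0.0, -1.46], [1.9, 0.0, -1.56], [1.82, 0.0, -1.65], [1.72, 0.0, -1.75], [1.63, 0.0, -1.83]] rot [[0.0, -3.0, 0.0], [0.0, -3.0, 0.0], [0.0, -3.0, 0.0], [0.0, -3.0, 0.0], [0.0, -3.0, 0.0]]
offset [[2.54, 0.0, -1.19], [2.45, 0.0, -1.35], [2.35, 0.0, -1.53], [2.24, 0.0, -1.68], [2.11, 0.0, -1.84]] rot [[0.0, -4.0, 0.0], [0.0, -4.0, 0.0], [0.0, -4.0, 0.0], [0.0, -4.0, 0.0], [0.0, -4.0, 0.0]]
max 3.03 4.0 end [-0.1745 -0.      0.06   44.9982]
```

Emit:
{"method": "carry_out", "body": {
  "offset": [
    [-0.5,-3,-0.4],
    [-0.5,-3,-0.3],
    [-0.5,-3,-0.3],
    [-0.5,-3,-0.3],
    [-0.5,-3,-0.3]
  ],
  "delta_rot": [
    [2.4,0,0],
    [0,0,0],
    [0,0,0],
    [0,0,0],
    [0,0,0]
  ],
  "fingers": -1,
  "newtons": 20
}}

```text
time: 0.57
tool_pos: [0.2936, 0.6028, 0.256]
tcp_rot: [-1.01, 1.325, 1.009]
wrist_force: [-0.3, -0.1, 0.1]
width: 0.302
```

Emit:
{"method": "carry_out", "body": {
  "offset": [
    [-0.5,-3,-0.3],
    [-0.5,-3,-0.3],
    [-0.5,-3,-0.3],
    [-0.5,-3,-0.3],
    [-0.5,-3,-0.3]
  ],
  "delta_rot": [
    [0,0,0],
    [0,0,0],
    [0,0,0],
    [0,0,0],
    [0,0,0]
  ]
}}

```text
time: 0.98
tool_pos: [0.4344, 0.5484, 0.281]
tcp_rot: [-1.009, 1.325, 1.009]
wrist_force: [0.8, 1.1, -0.6]
width: 0.0
```

Emit:
{"method": "carry_out", "body": {
  "offset": [
    [-0.6,-3,-0.3],
    [-0.6,-3,-0.3],
    [-0.6,-3,-0.3],
    [-0.6,-3,-0.3],
    [-0.6,-3.3,-0.3]
  ],
  "delta_rot": [
    [0,0,0],
    [0,0,0],
    [0,0,0],
    [0,0,0],
    [0,0,0]
  ]
}}

```text
time: 1.4
tool_pos: [0.5775, 0.4937, 0.3111]
tcp_rot: [-1.009, 1.325, 1.01]
wrist_force: [-0.2, 0.6, -0.0]
width: -0.003
```

```bash
python3 - <<'E'
from h import *
status()
plan([(-.12,0.,.31,10,15),(-.1745,0,.2,25,5),(-.1745,0,.06,45,5)])
E
```

```text
t 1.4 s,v,z,tau [ 0.3006 -0.0007  0.3111 -0.0338] q [ 0.67  0.4   1.29  0.    1.46 -0.63] F [-0.2   0.64 -0.03] w -0.0
offset [[0.01, 0.01, -2.81], [-0.03, 0.0, -2.8], [-0.05, 0.01, -2.81], [-0.09, 0.0, -2.8], [-0.13, 0.01, -2.8]] rot [[0.0, -0.7, 0.0], [0.0, -0.6, 0.0], [0.0, -0.7, 0.0], [0.0, -0.7, 0.0], [0.0, -0.6, -0.1]]
offset [[-0.15, 0.01, -2.8], [-0.18, 0.0, -2.8], [-0.23, 0.01, -2.79], [-0.25, 0.0, -2.8], [-0.28, 0.01, -2.78]] rot [[0.0, -0.7, 0.0], [0.0, -0.7, 0.0], [0.0, -0.7, 0.0], [0.0, -0.6, 0.0], [0.0, -0.7, 0.0]]
offset [[-0.32, 0.0, -2.79], [-0.36, 0.01, -2.78], [-0.38, 0.01, -2.78], [-0.41, 0.0, -2.77], [-0.45, 0.01, -2.77]] rot [[0.0, -0.7, 0.0], [0.0, -0.6, 0.0], [0.0, -0.7, 0.0], [0.0, -0.7, 0.0], [0.0, -0.6, 0.0]]
offset [[1.98, 0.0, -1.46], [1.9, 0.0, -1.55], [1.81, 0.0, -1.65], [1.73, 0.01, -1.75], [1.63, 0.0, -1.83]] rot [[0.0, -3.0, 0.0], [0.0, -3.0, 0.0], [0.0, -3.0, 0.0], [0.0, -3.0, 0.0], [0.0, -3.0, 0.0]]
offset [[2.54, 0.0, -1.19], [2.45, 0.0, -1.35], [2.35, 0.01, -1.53], [2.24, 0.0, -1.68], [2.11, 0.0, -1.83]] rot [[0.0, -4.0, 0.0], [0.0, -4.0, 0.0], [0.0, -4.0, 0.0], [0.0, -4.0, 0.0], [0.0, -4.0, 0.0]]
max 2.81 4.0 end [-0.1745 -0.      0.06   44.9662]
```

Emit:
{"method": "carry_out", "body": {
  "offset": [
    [0,0,-2.8],
    [0,0,-2.8],
    [-0.05,0,-2.8],
    [-0.1,0,-2.8],
    [-0.1,0,-2.8]
  ],
  "delta_rot": [
    [0,-0.7,0],
    [0,-0.6,0],
    [0,-0.7,0],
    [0,-0.7,0],
    [0,-0.6,0]
  ]
}}

```text
time: 1.82
tool_pos: [0.5391, 0.3579, 0.3096]
tcp_rot: [-0.973, 1.278, 1.031]
wrist_force: [-0.1, -0.6, -0.0]
width: -0.001
```

Emit:
{"method": "carry_out", "body": {
  "offset": [
    [-0.2,0,-2.8],
    [-0.2,0,-2.8],
    [-0.2,0,-2.8],
    [-0.3,0,-2.8],
    [-0.3,0,-2.8]
  ],
  "delta_rot": [
    [0,-0.7,0],
    [0,-0.7,0],
    [0,-0.7,0],
    [0,-0.6,0],
    [0,-0.7,0]
  ]
}}

```text
time: 2.23
tool_pos: [0.5015, 0.2225, 0.3107]
tcp_rot: [-0.936, 1.228, 1.053]
wrist_force: [0.4, -0.6, -0.1]
width: 0.0
```

Emit:
{"method": "carry_out", "body": {
  "offset": [
    [-0.3,0,-2.8],
    [-0.4,0,-2.8],
    [-0.4,0,-2.8],
    [-0.4,0,-2.8],
    [-0.4,0,-2.8]
  ],
  "delta_rot": [
    [0,-0.7,0],
    [0,-0.6,0],
    [0,-0.7,0],
    [0,-0.7,0],
    [0,-0.6,0]
  ]
}}

```text
time: 2.65
tool_pos: [0.464, 0.0864, 0.3101]
tcp_rot: [-0.9, 1.18, 1.072]
wrist_force: [0.5, -0.3, -0.1]
width: -0.0
```

Emit:
{"method": "carry_out", "body": {
  "offset": [
    [2,0,-1.5],
    [1.9,0,-1.55],
    [1.8,0,-1.65],
    [1.7,0,-1.75],
    [1.6,0,-1.8]
  ],
  "delta_rot": [
    [0,-3,0],
    [0,-3,0],
    [0,-3,0],
    [0,-3,0],
    [0,-3,0]
  ]
}}

```text
time: 3.07
tool_pos: [0.4499, 0.0342, 0.2001]
tcp_rot: [-0.733, 0.96, 1.151]
wrist_force: [0.0, -0.6, -0.4]
width: -0.002
```

Emit:
{"method": "carry_out", "body": {
  "offset": [
    [2.5,0,-1.2],
    [2.4,0,-1.35],
    [2.3,0,-1.5],
    [2.2,0,-1.7],
    [2.1,0,-1.8]
  ],
  "delta_rot": [
    [0,-4,0],
    [0,-4,0],
    [0,-4,0],
    [0,-4,0],
    [0,-4,0]
  ]
}}

```text
time: 3.48
tool_pos: [0.4504, 0.0335, 0.0619]
tcp_rot: [-0.51, 0.666, 1.229]
wrist_force: [1.4, 0.7, -0.1]
width: 0.001
```

```bash
python3 - <<'E'
from h import *
status()
p=theta()
cv2.imwrite("pics/top1.png",p[120:440,120:560,::-1].astype(np.uint8))
q,_=read_camera("scene"); cv2.imwrite("pics/scene1.png",q[40:340,180:520,::-1])
status()
E
```

```text
t 3.48 s,v,z,tau [-1.76700e-01 -4.00000e-04  6.19000e-02  4.51213e+01] q [-0.55  0.17  2.31  0.86  1.11 -2.43] F [ 1.42  0.71 -0.08] w 0.0
theta 1.856 n 2242
t 3.58 s,v,z,tau [-1.76300e-01  5.80000e-03  5.56000e-02  4.52121e+01] q [-0.55  0.19  2.31  0.86  1.11 -2.42] F [-0.97  0.18 -0.83] w -0.0
```

View pics/scene1.png

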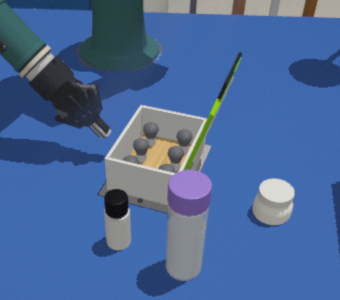

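The crop shows the shut fingers at (105,130) in front of the box, tilted 45°, with nothing touched. So the final pose is reachable, but joint 6 is close to its limit. I'll see whether the pose settles, then try less tilt.

Emit:
{"method": "carry_out", "body": {
  "offset": [
    [0,0,0],
    [0,0,0],
    [0,0,0],
    [0,0,0],
    [0,0,0]
  ],
  "delta_rot": [
    [0,0,0],
    [0,0,0],
    [0,0,0],
    [0,0,0],
    [0,0,0]
  ]
}}

```text
time: 4.0
tool_pos: [0.4517, 0.0338, 0.0651]
tcp_rot: [-0.516, 0.666, 1.229]
wrist_force: [0.2, -0.1, 0.7]
width: -0.001
```

```bash
python3 - <<'E'
from h import *
status()
E
```

```text
t 4.0 s,v,z,tau [-1.76200e-01 -1.50000e-03  6.51000e-02  4.48874e+01] q [-0.54  0.17  2.31  0.86  1.11 -2.42] F [ 0.23 -0.13  0.74] w -0.0
```

Emit:
{"method": "carry_out", "body": {
  "offset": [
    [0,0,0],
    [0,0,0],
    [0,0,0],
    [0,0,0],
    [0,0,0]
  ],
  "delta_rot": [
    [0,5,0],
    [0,5,0],
    [0,5,0],
    [0,0,0],
    [0,0,0]
  ]
}}

```text
time: 4.42
tool_pos: [0.4513, 0.035, 0.0648]
tcp_rot: [-0.683, 0.885, 1.175]
wrist_force: [0.1, -0.2, -0.3]
width: -0.004
```

```bash
python3 - <<'E'
from h import *
status()
plan([(-.18,0,.25,10,7),(-.18,0,.31,0,3),(.1,0.,.32,0,10),(.116,0,.238,25,5)])
E
```

```text
t 4.42 s,v,z,tau [-1.75100e-01 -8.00000e-04  6.48000e-02  3.00434e+01] q [-0.38  0.04  2.3   0.65  0.96 -2.11] F [ 0.15 -0.17 -0.32] w -0.0
offset [[-2.33, -0.01, 1.26], [-2.38, 0.02, 1.15], [-2.44, 0.01, 1.02], [-2.49, 0.01, 0.9], [-2.53, 0.01, 0.78]] rot [[0.3, 2.9, 0.2], [0.0, 2.8, 0.0], [0.0, 2.9, 0.0], [0.0, 2.9, 0.0], [0.0, 2.8, 0.0]]
offset [[-2.57, 0.01, 0.65], [-2.59, 0.01, 0.52], [-1.97, 0.01, 0.35], [-1.99, 0.0, 0.23], [-1.99, 0.0, 0.12]] rot [[0.0, 2.9, 0.0], [0.1, 2.8, 0.0], [0.0, 3.4, 0.0], [0.0, 3.3, 0.0], [0.0, 3.3, 0.0]]
offset [[-0.1, 0.0, 2.8], [-0.1, 0.0, 2.8], [-0.1, 0.0, 2.8], [-0.1, 0.01, 2.8], [-0.09, 0.0, 2.8]] rot [[0.0, 0.0, 0.0], [0.0, 0.0, 0.0], [0.0, 0.0, 0.0], [0.0, 0.0, 0.0], [0.0, 0.0, 0.0]]
offset [[-0.1, 0.0, 2.8], [-0.1, 0.0, 2.8], [-0.1, 0.01, 2.8], [-0.09, 0.0, 2.8], [-0.1, 0.0, 2.8]] rot [[0.0, 0.0, 0.0], [0.0, 0.0, 0.0], [0.0, 0.0, 0.0], [0.0, 0.0, 0.0], [0.0, 0.0, 0.0]]
offset [[1.64, 0.0, 0.32], [1.66, 0.0, 0.17], [1.67, 0.0, 0.03], [1.67, 0.0, -0.12], [1.65, 0.0, -0.26]] rot [[0.0, -5.0, 0.0], [0.0, -5.0, 0.0], [0.0, -5.0, 0.0], [-0.1, -5.0, 0.0], [0.0, -5.0, 0.0]]
max 2.8 5.0 end [ 0.116   0.      0.238  25.0427]
```

Emit:
{"method": "carry_out", "body": {
  "offset": [
    [-1.5,0,0.8],
    [-2.4,0,1.1],
    [-2.4,0,1.0],
    [-2.5,0,0.9],
    [-2.5,0,0.8]
  ],
  "delta_rot": [
    [0.3,2.9,0.2],
    [0,2.8,0],
    [0,2.9,0],
    [0,2.9,0],
    [0,2.8,0]
  ]
}}

```text
time: 4.83
tool_pos: [0.4488, 0.0301, 0.1857]
tcp_rot: [-0.831, 1.105, 1.105]
wrist_force: [0.1, 0.4, 0.8]
width: -0.001
```

Emit:
{"method": "carry_out", "body": {
  "offset": [
    [-2.6,0,0.6],
    [-2.6,0,0.5],
    [-2.6,0,0.35],
    [-2.4,0,0.2],
    [-1.5,0,0.1]
  ],
  "delta_rot": [
    [0,2.9,0],
    [0,2.8,0],
    [0,3.4,0],
    [0,3.3,0],
    [0,3.3,0]
  ]
}}

```text
time: 5.25
tool_pos: [0.4497, 0.0261, 0.3061]
tcp_rot: [-1.005, 1.329, 1.009]
wrist_force: [1.4, -0.6, -0.4]
width: -0.001
```

Emit:
{"method": "carry_out", "body": {
  "offset": [
    [-0.1,0,1.5],
    [-0.1,0,2.8],
    [-0.1,0,2.8],
    [-0.1,0,2.8],
    [-0.1,0,2.8]
  ],
  "delta_rot": [
    [0,0,0],
    [0,0,0],
    [0,0,0],
    [0,0,0],
    [0,0,0]
  ]
}}

```text
time: 5.67
tool_pos: [0.4829, 0.1496, 0.3074]
tcp_rot: [-1.002, 1.331, 1.013]
wrist_force: [-0.1, 0.2, 0.3]
width: 0.001
```

Emit:
{"method": "carry_out", "body": {
  "offset": [
    [0,0,2.8],
    [0,0,2.8],
    [0,0,2.8],
    [0,0,2.8],
    [0,0,2.8]
  ],
  "delta_rot": [
    [0,0,0],
    [0,0,0],
    [0,0,0],
    [0,0,0],
    [0,0,0]
  ]
}}

```text
time: 6.08
tool_pos: [0.5207, 0.2843, 0.307]
tcp_rot: [-1.002, 1.332, 1.014]
wrist_force: [0.2, 0.3, 0.4]
width: 0.001
```

```bash
python3 - <<'E'
from h import *
status()
plan([(.12,0,.30,5,2),(.116,0,.238,25,8)])
E
```

```text
t 6.08 s,v,z,tau [ 0.0837 -0.0015  0.307  -0.0499] q [ 0.45  0.08  1.68  0.01  1.39 -0.85] F [0.24 0.32 0.44] w 0.0
offset [[0.35, 0.08, 1.82], [0.42, 0.07, 1.8], [0.77, 0.0, -0.12], [0.76, 0.0, -0.15], [0.76, 0.0, -0.19]] rot [[-0.2, -2.5, -0.5], [0.0, -2.6, 0.0], [0.0, -2.5, 0.0], [0.0, -2.5, 0.0], [0.0, -2.5, 0.0]]
offset [[0.74, 0.0, -0.22], [0.74, 0.0, -0.25], [0.72, 0.0, -0.28], [0.71, 0.0, -0.31], [0.7, 0.0, -0.34]] rot [[0.0, -2.5, 0.0], [0.0, -2.5, 0.0], [0.0, -2.5, 0.0], [0.0, -2.5, 0.0], [0.0, -2.5, 0.0]]
max 1.82 2.6 end [ 0.116   0.      0.238  25.0497]
```

Emit:
{"method": "carry_out", "body": {
  "offset": [
    [0.35,0.1,1.8],
    [0.4,0.1,1.8],
    [0.8,0,-0.1],
    [0.75,0,-0.15],
    [0.75,0,-0.2]
  ],
  "delta_rot": [
    [-0.2,-2.5,-0.5],
    [0,-2.5,0],
    [0,-2.5,0],
    [0,-2.5,0],
    [0,-2.5,0]
  ]
}}

```text
time: 6.5
tool_pos: [0.528, 0.3175, 0.2767]
tcp_rot: [-0.873, 1.143, 1.088]
wrist_force: [-0.4, 0.2, -0.4]
width: -0.0
```

Emit:
{"method": "carry_out", "body": {
  "offset": [
    [0.75,0,-0.2],
    [0.75,0,-0.25],
    [0.7,0,-0.3],
    [0.7,0,-0.3],
    [0.7,0,-0.3]
  ],
  "delta_rot": [
    [0,-2.5,0],
    [0,-2.5,0],
    [0,-2.5,0],
    [0,-2.5,0],
    [0,-2.5,0]
  ]
}}

```text
time: 6.92
tool_pos: [0.5276, 0.3147, 0.2384]
tcp_rot: [-0.733, 0.96, 1.152]
wrist_force: [-0.6, 0.9, -0.2]
width: 0.004
```

Emit:
{"method": "carry_out", "body": {
  "offset": [
    [0,0,0],
    [0,0,0],
    [0,0,0],
    [0,0,0],
    [0,0,0]
  ],
  "delta_rot": [
    [0,0,0],
    [0,0,0],
    [0,0,0],
    [0,0,0],
    [0,0,0]
  ]
}}

```text
time: 7.33
tool_pos: [0.5286, 0.3163, 0.2407]
tcp_rot: [-0.737, 0.959, 1.15]
wrist_force: [-0.1, -0.2, -0.6]
width: 0.003
```

```bash
cat >> h.py <<'E'
def back(th,tau,dip=.018,gap=0):   # TCP touching the lid's outer edge corner from behind
    t=np.radians(tau); zz=np.array([np.cos(t),np.sin(t)]); x=np.array([np.sin(t),-np.cos(t)])
    c=np.array([-.177*np.cos(th),.08+.177*np.sin(th)])+.006*np.array([np.sin(th),np.cos(th)])
    a=c+(.0145+gap)*zz+dip*x; return (a[0],0,a[1],tau)
def under(th,tau,dip=.018,gap=0):  # TCP carrying the free edge
    t=np.radians(tau); zz=np.array([np.cos(t),np.sin(t)]); x=np.array([np.sin(t),-np.cos(t)])
    a=np.array([-.177*np.cos(th),.08+.177*np.sin(th)])-(.0145+gap)*zz+dip*x; return (a[0],0,a[1],tau)
E
python3 - <<'E'
from h import *
status(); p=theta(); cv2.imwrite("pics/top2.png",p[120:440,120:560,::-1].astype(np.uint8))
for th in (1.853,1.6,1.4): print(np.round(back(th,25),4))
plan([(*back(1.853,25,gap=.003),5),(*back(1.75,25),5),(*back(1.6,25),4),(*back(1.45,25),4),(*back(1.38,25),2)])
E
```

```text
t 7.33 s,v,z,tau [ 1.16700e-01 -6.00000e-04  2.40700e-01  2.50348e+01] q [ 0.3  -0.02  1.96  0.44  1.   -1.21] F [-0.13 -0.16 -0.57] w 0.0
theta 1.858 n 174
[ 0.0758  0.      0.2381 25.    ]
[ 0.0319  0.      0.2466 25.    ]
[-3.400e-03  0.000e+00  2.453e-01  2.500e+01]
offset [[-0.3, 0.01, -0.7], [-0.3, 0.01, -0.7], [-0.3, 0.01, -0.7], [-0.31, 0.01, -0.7], [-0.3, 0.01, -0.71]] rot [[0.2, 0.0, 0.2], [0.0, 0.0, 0.0], [0.0, 0.0, 0.0], [0.0, 0.0, 0.0], [0.0, 0.0, 0.0]]
offset [[-0.23, 0.0, -0.33], [-0.24, 0.0, -0.34], [-0.23, 0.0, -0.34], [-0.24, 0.0, -0.34], [-0.23, 0.0, -0.34]] rot [[0.0, 0.0, 0.0], [0.0, 0.0, 0.0], [0.0, 0.0, 0.0], [0.0, 0.0, 0.0], [0.0, 0.0, 0.0]]
offset [[-0.37, 0.0, -0.56], [-0.36, 0.0, -0.55], [-0.36, 0.0, -0.56], [-0.36, 0.0, -0.56], [-0.27, 0.0, -0.6]] rot [[0.0, 0.0, 0.0], [0.0, 0.0, 0.0], [0.0, 0.0, 0.0], [0.0, 0.0, 0.0], [0.0, 0.0, 0.0]]
offset [[-0.28, 0.0, -0.6], [-0.27, 0.0, -0.61], [-0.27, 0.0, -0.6], [-0.19, -0.01, -0.59], [-0.2, 0.0, -0.59]] rot [[0.0, 0.0, 0.0], [0.0, 0.0, 0.0], [0.0, 0.0, 0.0], [0.0, 0.0, 0.0], [0.0, 0.0, 0.0]]
max 0.71 0.2 end [-6.90000e-03 -0.00000e+00  2.44800e-01  2.50336e+01]
```

View pics/top2.png

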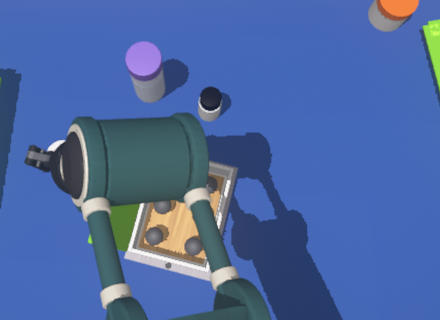

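The crop shows the arm above the box, with the hand behind the lid at (40,160); the bottle at (147,70) and brush at (208,102) are untouched. The lid's still at 1.858. Now I push gently.

Emit:
{"method": "carry_out", "body": {
  "offset": [
    [-0.3,0,-0.6],
    [-0.3,0,-0.8],
    [-0.3,0,-0.7],
    [-0.3,0,-0.7],
    [-0.3,0,-0.5]
  ],
  "delta_rot": [
    [0.2,0,0.2],
    [0,0,0],
    [0,0,0],
    [0,0,0],
    [0,0,0]
  ]
}}

```text
time: 7.8
tool_pos: [0.5177, 0.2797, 0.2389]
tcp_rot: [-0.732, 0.965, 1.151]
wrist_force: [0.2, -0.0, -0.2]
width: 0.001
```

Emit:
{"method": "carry_out", "body": {
  "offset": [
    [-0.2,0,-0.4],
    [-0.2,0,-0.3],
    [-0.25,0,-0.35],
    [-0.25,0,-0.35],
    [-0.25,0,-0.35]
  ],
  "delta_rot": [
    [0,0,0],
    [0,0,0],
    [0,0,0],
    [0,0,0],
    [0,0,0]
  ]
}}

```text
time: 8.22
tool_pos: [0.513, 0.261, 0.2433]
tcp_rot: [-0.732, 0.963, 1.151]
wrist_force: [-0.4, 2.1, 3.4]
width: -0.0
```

```bash
python3 - <<'E'
from h import *
status(); theta(); status()
plan([(*back(1.6,25),4),(*back(1.45,25),4),(*back(1.38,25),2)])
E
```

```text
t 8.22 s,v,z,tau [ 5.92000e-02 -3.00000e-04  2.43300e-01  2.50767e+01] q [ 0.19 -0.08  2.02  0.45  1.05 -1.3 ] F [-0.44  2.06  3.43] w -0.0
theta 1.766 n 757
t 8.27 s,v,z,tau [ 5.85000e-02 -4.00000e-04  2.43100e-01  2.50219e+01] q [ 0.19 -0.08  2.02  0.45  1.05 -1.3 ] F [-0.54  0.21  1.53] w -0.0
offset [[-0.36, 0.01, -0.57], [-0.36, 0.01, -0.56], [-0.36, 0.01, -0.57], [-0.36, 0.01, -0.56], [-0.27, 0.0, -0.61]] rot [[-0.1, 0.0, 0.0], [0.0, 0.0, 0.0], [0.0, 0.0, 0.0], [0.0, 0.0, 0.0], [0.0, 0.0, 0.0]]
offset [[-0.27, 0.0, -0.6], [-0.28, 0.0, -0.61], [-0.27, 0.0, -0.6], [-0.19, 0.0, -0.59], [-0.19, 0.0, -0.59]] rot [[0.0, 0.0, 0.0], [0.0, 0.0, 0.0], [0.0, 0.0, 0.0], [0.0, 0.0, 0.0], [0.0, 0.0, 0.0]]
max 0.61 0.1 end [-6.90000e-03 -0.00000e+00  2.44700e-01  2.50219e+01]
```

Emit:
{"method": "carry_out", "body": {
  "offset": [
    [-0.25,0,-0.4],
    [-0.25,0,-0.4],
    [-0.25,0,-0.4],
    [-0.25,0,-0.4],
    [-0.25,0,-0.4]
  ],
  "delta_rot": [
    [0,0,0],
    [0,0,0],
    [0,0,0],
    [0,0,0],
    [0,0,0]
  ]
}}

```text
time: 8.68
tool_pos: [0.5064, 0.2376, 0.245]
tcp_rot: [-0.732, 0.965, 1.151]
wrist_force: [0.5, 0.7, 1.1]
width: -0.001
```

Emit:
{"method": "carry_out", "body": {
  "offset": [
    [-0.2,0,-0.4],
    [-0.2,0,-0.4],
    [-0.2,0,-0.4],
    [-0.2,0,-0.4],
    [-0.2,0,-0.4]
  ],
  "delta_rot": [
    [0,0,0],
    [0,0,0],
    [0,0,0],
    [0,0,0],
    [0,0,0]
  ]
}}

```text
time: 9.1
tool_pos: [0.5, 0.2162, 0.2452]
tcp_rot: [-0.732, 0.965, 1.152]
wrist_force: [-0.1, 0.6, -1.0]
width: 0.001
```

```bash
python3 - <<'E'
from h import *
status(); theta(); status()
a=plan([(*back(1.45,25),4),(*back(1.36,25),4)])
e=back(1.36,25)
print("transit")
plan([(*back(1.36,25,dip=-.02,gap=.003),3),(*under(1.25,25,dip=-.02,gap=.04),4),(*under(1.1,25,dip=.018,gap=.02),3)],a)
E
```

```text
t 9.1 s,v,z,tau [1.25000e-02 4.00000e-04 2.45200e-01 2.49582e+01] q [ 0.11 -0.12  2.05  0.46  1.09 -1.38] F [-0.09  0.64 -1.04] w 0.0
theta 1.516 n 296
t 9.15 s,v,z,tau [1.20000e-02 4.00000e-04 2.45100e-01 2.49265e+01] q [ 0.11 -0.12  2.05  0.46  1.09 -1.38] F [ 0.16 -0.17 -0.76] w -0.0
offset [[-0.1, -0.01, -0.13], [-0.09, -0.01, -0.14], [-0.1, -0.01, -0.14], [-0.1, -0.01, -0.14], [-0.12, 0.0, -0.38]] rot [[-0.1, 0.0, -0.1], [0.0, 0.0, 0.0], [0.0, -0.1, 0.0], [0.0, 0.0, 0.0], [0.0, 0.0, 0.0]]
offset [[-0.11, 0.0, -0.38], [-0.12, 0.0, -0.38], [-0.12, 0.0, -0.38]] rot [[0.0, 0.0, 0.0], [0.0, 0.0, 0.0], [0.0, 0.0, 0.0]]
max 0.38 0.1 end [-1.04000e-02  0.00000e+00  2.44100e-01  2.50264e+01]
transit
offset [[-1.27, 0.0, 0.1], [-1.27, 0.0, 0.1], [-1.26, 0.0, 0.11], [-0.12, 0.0, -2.43], [-0.12, 0.0, -2.43]] rot [[0.0, 0.0, 0.0], [0.0, 0.0, 0.0], [0.0, 0.0, 0.0], [0.0, 0.0, 0.0], [0.0, 0.0, 0.0]]
offset [[-0.12, 0.0, -2.42], [-0.11, 0.0, -2.43], [1.23, 0.0, -0.21], [1.23, 0.0, -0.22], [1.23, 0.0, -0.22]] rot [[0.0, 0.0, 0.0], [0.0, 0.0, 0.0], [0.0, 0.0, 0.0], [0.0, 0.0, 0.0], [0.0, 0.0, 0.0]]
max 2.43 0.0 end [-0.104   0.      0.2068 25.0264]
```

```bash
python3 - <<'E'
from h import *
st,p,R=cur(); a=(p+R@np.array([-.007,0,-.02]),R); print(local(*a),np.round(back(1.38,25),4))
plan([(*back(1.38,25,dip=-.02,gap=.004),3),(*under(1.2,25,dip=-.02,gap=.04),4),(*under(1.1,25,dip=.018,gap=.035),3)],a)
E
```

```text
[-9.10000e-03  4.00000e-04  2.43000e-01  2.49265e+01] [-6.900e-03  0.000e+00  2.447e-01  2.500e+01]
offset [[-1.29, -0.01, 0.23], [-1.29, -0.02, 0.22], [-1.29, -0.01, 0.22], [-0.16, 0.0, -2.76], [-0.16, 0.0, -2.75]] rot [[-0.1, 0.0, -0.1], [0.0, 0.0, 0.0], [0.0, -0.1, 0.0], [0.0, 0.0, 0.0], [0.0, 0.0, 0.0]]
offset [[-0.16, 0.0, -2.76], [-0.16, 0.0, -2.76], [1.26, 0.0, -0.42], [1.25, 0.0, -0.42], [1.26, 0.0, -0.43]] rot [[0.0, 0.0, 0.0], [0.0, 0.0, 0.0], [0.0, 0.0, 0.0], [0.0, 0.0, 0.0], [0.0, 0.0, 0.0]]
max 2.76 0.1 end [-0.1176  0.      0.2005 25.0264]
```

Emit:
{"method": "carry_out", "body": {
  "offset": [
    [-0.15,0,-0.4],
    [-0.15,0,-0.4],
    [-0.15,0,-0.4],
    [-0.1,0,-0.4],
    [-0.1,0,-0.4]
  ],
  "delta_rot": [
    [0,0,0],
    [0,0,0],
    [0,0,0],
    [0,0,0],
    [0,0,0]
  ]
}}

```text
time: 9.57
tool_pos: [0.4948, 0.1963, 0.2432]
tcp_rot: [-0.732, 0.964, 1.151]
wrist_force: [0.7, 0.6, 0.1]
width: -0.003
```

Emit:
{"method": "carry_out", "body": {
  "offset": [
    [-1.0,0,0.5],
    [-1.4,0,0.2],
    [-1.4,0,0],
    [-0.5,0,-1.5],
    [-0.2,0,-2.8]
  ],
  "delta_rot": [
    [0,0,0],
    [0,0,0],
    [0,0,0],
    [0,0,0],
    [0,0,0]
  ]
}}

```text
time: 9.98
tool_pos: [0.4835, 0.1477, 0.2733]
tcp_rot: [-0.736, 0.957, 1.15]
wrist_force: [0.6, -0.2, -0.2]
width: 0.0
```

```bash
python3 - <<'E'
from h import *
status(); theta(); status()
plan([(*under(1.2,25,dip=-.02,gap=.04),4),(*under(1.1,25,dip=.018,gap=.035),3)])
E
```

```text
t 9.98 s,v,z,tau [-5.79000e-02 -1.90000e-03  2.73300e-01  2.51636e+01] q [-0.04 -0.2   2.06  0.46  1.2  -1.5 ] F [ 0.6  -0.15 -0.2 ] w 0.0
theta 1.385 n 712
t 10.03 s,v,z,tau [-6.29000e-02 -1.00000e-04  2.68400e-01  2.48014e+01] q [-0.05 -0.19  2.07  0.45  1.2  -1.5 ] F [-0.38 -2.05 -2.03] w -0.0
offset [[0.02, 0.01, -1.64], [0.03, 0.0, -1.64], [0.02, 0.0, -1.64], [0.02, 0.0, -1.64], [1.26, 0.0, -0.42]] rot [[0.0, 0.0, 0.0], [0.0, -0.1, 0.0], [0.0, 0.0, 0.0], [0.0, -0.1, 0.0], [0.0, 0.0, 0.0]]
offset [[1.25, 0.0, -0.42], [1.26, 0.0, -0.42]] rot [[0.0, 0.0, 0.0], [0.0, 0.0, 0.0]]
max 1.64 0.1 end [-0.1175 -0.      0.2005 25.0014]
```

Emit:
{"method": "carry_out", "body": {
  "offset": [
    [0,0,-1.6],
    [0,0,-1.6],
    [0,0,-1.7],
    [0.3,0,-1.4],
    [1.1,0,-0.5]
  ],
  "delta_rot": [
    [0,0,0],
    [0,0,0],
    [0,0,0],
    [0,0,0],
    [0,0,0]
  ]
}}

```text
time: 10.45
tool_pos: [0.4671, 0.0916, 0.2283]
tcp_rot: [-0.733, 0.963, 1.148]
wrist_force: [0.3, -0.8, -0.2]
width: -0.002
```

```bash
python3 - <<'E'
from h import *
status(); theta(); status()
plan([(*under(1.1,25,dip=.018,gap=.03),3),(*under(1.0,25,dip=.018,gap=.015),2),(*under(.95,27,dip=.018,gap=.0),5)])
E
```

```text
t 10.45 s,v,z,tau [-1.16300e-01 -1.00000e-03  2.28300e-01  2.49769e+01] q [-0.17 -0.19  2.14  0.47  1.19 -1.65] F [ 0.33 -0.8  -0.18] w -0.0
theta 1.328 n 959
t 10.5 s,v,z,tau [-1.15900e-01  8.00000e-04  2.25000e-01  2.49473e+01] q [-0.17 -0.19  2.14  0.47  1.18 -1.65] F [-0.47  0.13 -1.8 ] w 0.0
offset [[0.72, -0.03, -0.23], [0.72, -0.03, -0.22], [0.71, -0.03, -0.23], [0.08, 0.0, -0.13], [0.07, 0.0, -0.14]] rot [[-0.3, 0.0, -0.1], [0.0, 0.0, 0.0], [0.0, -0.1, 0.0], [0.0, 0.0, 0.0], [0.0, 0.0, 0.0]]
offset [[0.04, 0.0, 0.14], [0.04, 0.0, 0.14], [0.04, 0.0, 0.14], [0.04, 0.0, 0.14], [0.04, 0.0, 0.13]] rot [[0.0, -0.4, 0.0], [0.0, -0.4, 0.0], [0.0, -0.4, 0.0], [0.0, -0.4, 0.0], [0.0, -0.4, 0.0]]
max 0.72 0.4 end [-0.1077 -0.      0.2014 27.0471]
```

```bash
python3 - <<'E'
from h import *
plan([(*under(1.08,25,dip=.020,gap=.012),5),(*under(1.0,27,dip=.02),5)])
E
```

```text
offset [[0.48, -0.02, 0.15], [0.47, -0.02, 0.16], [0.47, -0.01, 0.15], [0.47, -0.02, 0.15], [0.48, -0.02, 0.15]] rot [[-0.3, 0.0, -0.1], [0.0, 0.0, 0.0], [0.0, 0.0, 0.0], [0.0, 0.0, 0.0], [0.0, -0.1, 0.0]]
offset [[0.03, 0.0, -0.02], [0.04, 0.0, -0.03], [0.04, 0.0, -0.03], [0.03, 0.0, -0.03], [0.04, 0.0, -0.03]] rot [[0.0, -0.4, 0.0], [0.0, -0.4, 0.0], [0.0, -0.4, 0.0], [0.0, -0.4, 0.0], [0.0, -0.4, 0.0]]
max 0.48 0.4 end [-0.0995 -0.      0.2045 27.0471]
```

Emit:
{"method": "carry_out", "body": {
  "offset": [
    [0.5,0,0.1],
    [0.5,0,0.1],
    [0.5,0,0.1],
    [0.5,0,0.1],
    [0.4,0,0.1]
  ],
  "delta_rot": [
    [-0.2,0,0],
    [0,0,0],
    [0,0,0],
    [0,0,0],
    [0,0,0]
  ]
}}

```text
time: 10.92
tool_pos: [0.4703, 0.1082, 0.2075]
tcp_rot: [-0.735, 0.962, 1.154]
wrist_force: [0.8, 0.3, 0.4]
width: -0.0
```

```bash
python3 - <<'E'
from h import *
status(); theta(); status()
q,_=read_camera("scene"); cv2.imwrite("pics/scene2.png",q[40:340,180:520,::-1])
plan([(*under(1.04,26,dip=.020),5),(*under(1.0,27,dip=.02),5)])
E
```

```text
t 10.92 s,v,z,tau [-9.94000e-02  3.00000e-04  2.07500e-01  2.50052e+01] q [-0.14 -0.16  2.16  0.48  1.13 -1.64] F [0.83 0.26 0.42] w -0.0
theta 1.247 n 1190
t 10.97 s,v,z,tau [-9.93000e-02  8.00000e-04  2.06800e-01  2.50019e+01] q [-0.13 -0.16  2.16  0.48  1.13 -1.64] F [-0.71  0.55  0.35] w 0.0
offset [[0.02, -0.02, 0.12], [0.03, -0.01, 0.11], [0.03, -0.02, 0.12], [0.03, -0.01, 0.11], [0.02, -0.02, 0.11]] rot [[0.1, -0.2, -0.1], [0.0, -0.2, 0.0], [0.0, -0.2, 0.0], [0.0, -0.2, 0.0], [0.0, -0.2, 0.0]]
offset [[0.02, 0.0, -0.13], [0.02, 0.0, -0.13], [0.02, 0.0, -0.14], [0.02, 0.0, -0.13], [0.01, 0.0, -0.14]] rot [[0.0, -0.2, 0.0], [0.0, -0.2, 0.0], [0.0, -0.2, 0.0], [0.0, -0.2, 0.0], [0.0, -0.2, 0.0]]
max 0.14 0.2 end [-0.0995 -0.      0.2045 26.9926]
```

View pics/scene2.png

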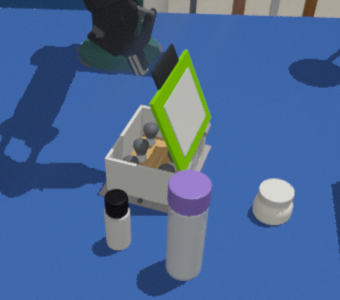

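The crop shows the green lid fallen to about 1.2 rad at (183,105), the tab at (167,65) and the fingertips at (137,62) in front of it and clear. I wait for it to arrive and then start lowering.

Emit:
{"method": "carry_out", "body": {
  "offset": [
    [0,0,0],
    [0,0,0],
    [0,0,0],
    [0,0,0],
    [0,0,0]
  ],
  "delta_rot": [
    [0,0,0],
    [0,0,0],
    [0,0,0],
    [0,0,0],
    [0,0,0]
  ]
}}

```text
time: 11.43
tool_pos: [0.4703, 0.1072, 0.2079]
tcp_rot: [-0.735, 0.962, 1.153]
wrist_force: [-0.4, -0.9, 0.5]
width: -0.0
```

```bash
python3 - <<'E'
from h import *
status(); theta(); status()
print(np.round(under(1.0,25,dip=.02),4),np.round(under(1.05,25,dip=.02),4))
plan([(*under(.97,26,dip=.02),5),(*under(.87,28,dip=.02),5),(*under(.77,30,dip=.02),5)])
E
```

```text
t 11.43 s,v,z,tau [-0.1004  0.      0.2079 25.0031] q [-0.14 -0.16  2.16  0.48  1.13 -1.64] F [-0.44 -0.88  0.55] w -0.0
theta 1.121 n 1509
t 11.48 s,v,z,tau [-0.1004  0.      0.2079 25.0005] q [-0.14 -0.16  2.16  0.48  1.13 -1.64] F [0.43 0.59 0.07] w 0.0
[-0.1003  0.      0.2047 25.    ] [-0.0928  0.      0.2093 25.    ]
offset [[0.08, 0.0, -0.12], [0.08, 0.0, -0.13], [0.08, 0.0, -0.12], [0.08, 0.0, -0.12], [0.07, 0.0, -0.13]] rot [[0.1, -0.2, 0.0], [0.0, -0.2, 0.0], [0.0, -0.2, 0.0], [0.0, -0.2, 0.0], [0.0, -0.2, 0.0]]
offset [[0.08, 0.0, -0.33], [0.08, 0.0, -0.34], [0.07, 0.0, -0.33], [0.08, 0.0, -0.33], [0.07, 0.0, -0.34]] rot [[0.0, -0.4, 0.0], [0.0, -0.4, 0.0], [0.0, -0.4, 0.0], [0.0, -0.4, 0.0], [0.0, -0.4, 0.0]]
offset [[0.1, 0.0, -0.33], [0.1, 0.0, -0.32], [0.09, 0.0, -0.33], [0.1, 0.0, -0.33], [0.09, 0.0, -0.33]] rot [[0.0, -0.4, 0.0], [0.0, -0.4, 0.0], [0.0, -0.4, 0.0], [0.0, -0.4, 0.0], [0.0, -0.4, 0.0]]
max 0.34 0.4 end [-0.1296  0.      0.1787 30.0005]
```

Emit:
{"method": "carry_out", "body": {
  "offset": [
    [0.1,0,-0.1],
    [0.1,0,-0.1],
    [0.1,0,-0.1],
    [0.1,0,-0.1],
    [0.1,0,-0.1]
  ],
  "delta_rot": [
    [0,-0.2,0],
    [0,-0.2,0],
    [0,-0.2,0],
    [0,-0.2,0],
    [0,-0.2,0]
  ]
}}

```text
time: 11.9
tool_pos: [0.4695, 0.1049, 0.2008]
tcp_rot: [-0.723, 0.948, 1.158]
wrist_force: [0.0, -0.8, -0.9]
width: -0.004
```

Emit:
{"method": "carry_out", "body": {
  "offset": [
    [0.1,0,-0.2],
    [0.1,0,-0.2],
    [0.1,0,-0.2],
    [0.1,0,-0.2],
    [0.1,0,-0.2]
  ],
  "delta_rot": [
    [0,-0.3,0],
    [0,-0.3,0],
    [0,-0.3,0],
    [0,-0.3,0],
    [0,-0.3,0]
  ]
}}

```text
time: 12.32
tool_pos: [0.4677, 0.0984, 0.1919]
tcp_rot: [-0.706, 0.926, 1.165]
wrist_force: [-0.1, -0.4, -0.6]
width: -0.001
```

```bash
python3 - <<'E'
from h import *
status(); theta(); status()
for t in (.95,.9,.85): print(t,np.round(under(t,27.5,dip=.02),4))
plan([(*under(.85,28,dip=.02),5),(*under(.75,30,dip=.02),5),(*under(.65,31,dip=.02),5)])
E
```

```text
t 12.32 s,v,z,tau [-1.09600e-01  2.00000e-04  1.91900e-01  2.75255e+01] q [-0.19 -0.15  2.19  0.54  1.12 -1.74] F [-0.14 -0.4  -0.62] w -0.0
theta 0.978 n 1812
t 12.37 s,v,z,tau [-1.099e-01  4.000e-04  1.913e-01  2.751e+01] q [-0.19 -0.15  2.19  0.54  1.12 -1.74] F [-0.01 -1.15 -0.09] w 0.0
0.95 [-0.1066  0.      0.1995 27.5   ]
0.9 [-0.1137  0.      0.1942 27.5   ]
0.85 [-0.1204  0.      0.1885 27.5   ]
offset [[-0.05, -0.01, -0.21], [-0.04, -0.01, -0.21], [-0.05, -0.01, -0.21], [-0.05, 0.0, -0.2], [-0.04, -0.01, -0.21]] rot [[0.1, -0.1, -0.1], [0.0, -0.1, 0.0], [0.0, -0.1, 0.0], [0.0, -0.1, 0.0], [0.0, -0.1, 0.0]]
offset [[0.1, 0.0, -0.33], [0.11, 0.0, -0.33], [0.1, 0.0, -0.32], [0.11, 0.0, -0.33], [0.09, 0.0, -0.33]] rot [[0.0, -0.4, 0.0], [0.0, -0.4, 0.0], [0.0, -0.4, 0.0], [0.0, -0.4, 0.0], [0.0, -0.4, 0.0]]
offset [[0.13, 0.0, -0.32], [0.12, 0.0, -0.33], [0.13, 0.0, -0.33], [0.12, 0.0, -0.32], [0.12, 0.0, -0.33]] rot [[0.0, -0.2, 0.0], [0.0, -0.2, 0.0], [0.0, -0.2, 0.0], [0.0, -0.2, 0.0], [0.0, -0.2, 0.0]]
max 0.33 0.4 end [-0.143   0.      0.1625 31.01  ]
```

The lid is slowed to the finger's speed. The camera reads about 0.07 too high here because it now sees the outer face, so the true angle is about 0.91. I hold briefly to make the catch sure, then lower.

Emit:
{"method": "carry_out", "body": {
  "offset": [
    [0,0,0],
    [0,0,0],
    [0,0,0],
    [0,0,0],
    [0,0,0]
  ],
  "delta_rot": [
    [0,0,0],
    [0,0,0],
    [0,0,0],
    [0,0,0],
    [0,0,0]
  ]
}}

```text
time: 12.78
tool_pos: [0.4677, 0.0987, 0.1921]
tcp_rot: [-0.707, 0.926, 1.165]
wrist_force: [-0.5, -1.0, -1.4]
width: 0.0
```

```bash
python3 - <<'E'
from h import *
status(); theta(); status()
plan([(*under(.84,28.5,dip=.02),5),(*under(.75,30,dip=.02),5),(*under(.66,31,dip=.02),5),(*under(.57,32,dip=.02),5)])
E
```

```text
t 12.78 s,v,z,tau [-1.09300e-01  3.00000e-04  1.92100e-01  2.74997e+01] q [-0.19 -0.15  2.19  0.54  1.12 -1.74] F [-0.49 -1.02 -1.36] w 0.0
theta 0.981 n 1811
t 12.83 s,v,z,tau [-1.09300e-01  3.00000e-04  1.92100e-01  2.75005e+01] q [-0.19 -0.15  2.19  0.54  1.12 -1.74] F [-0.3   0.58 -0.34] w 0.0
offset [[-0.02, 0.0, -0.26], [-0.03, -0.01, -0.26], [-0.03, 0.0, -0.26], [-0.03, -0.01, -0.26], [-0.03, -0.01, -0.25]] rot [[0.1, -0.2, -0.1], [0.0, -0.2, 0.0], [0.0, -0.2, 0.0], [0.0, -0.2, 0.0], [0.0, -0.2, 0.0]]
offset [[0.1, 0.0, -0.3], [0.09, 0.0, -0.3], [0.09, 0.0, -0.29], [0.09, 0.01, -0.3], [0.09, 0.0, -0.3]] rot [[0.0, -0.3, 0.0], [0.0, -0.3, 0.0], [0.0, -0.3, 0.0], [0.0, -0.3, 0.0], [0.0, -0.3, 0.0]]
offset [[0.11, 0.0, -0.29], [0.11, 0.0, -0.29], [0.11, 0.0, -0.3], [0.11, 0.0, -0.29], [0.11, 0.0, -0.3]] rot [[0.0, -0.2, 0.0], [0.0, -0.2, 0.0], [0.0, -0.2, 0.0], [0.0, -0.2, 0.0], [0.0, -0.2, 0.0]]
offset [[0.13, 0.0, -0.28], [0.14, 0.0, -0.29], [0.13, 0.0, -0.28], [0.13, 0.0, -0.29], [0.13, 0.0, -0.28]] rot [[0.0, -0.2, 0.0], [0.0, -0.2, 0.0], [0.0, -0.2, 0.0], [0.0, -0.2, 0.0], [0.0, -0.2, 0.0]]
max 0.3 0.3 end [-0.1507  0.      0.1509 32.0007]
```

Emit:
{"method": "carry_out", "body": {
  "offset": [
    [0,0,-0.15],
    [0,0,-0.25],
    [0,0,-0.25],
    [0,0,-0.25],
    [0,0,-0.3]
  ],
  "delta_rot": [
    [0,-0.2,0],
    [0,-0.2,0],
    [0,-0.2,0],
    [0,-0.2,0],
    [0,-0.2,0]
  ]
}}

```text
time: 13.25
tool_pos: [0.465, 0.0881, 0.1864]
tcp_rot: [-0.695, 0.911, 1.169]
wrist_force: [0.5, -0.7, -1.0]
width: -0.0
```

Emit:
{"method": "carry_out", "body": {
  "offset": [
    [0.1,0,-0.3],
    [0.1,0,-0.3],
    [0.1,0,-0.3],
    [0.1,0,-0.3],
    [0.1,0,-0.3]
  ],
  "delta_rot": [
    [0,-0.3,0],
    [0,-0.3,0],
    [0,-0.3,0],
    [0,-0.3,0],
    [0,-0.3,0]
  ]
}}

```text
time: 13.67
tool_pos: [0.4622, 0.0777, 0.1746]
tcp_rot: [-0.679, 0.889, 1.176]
wrist_force: [-1.0, -1.0, 0.1]
width: -0.001
```

Emit:
{"method": "carry_out", "body": {
  "offset": [
    [0.1,0,-0.3],
    [0.1,0,-0.3],
    [0.1,0,-0.3],
    [0.1,0,-0.3],
    [0.1,0,-0.3]
  ],
  "delta_rot": [
    [0,-0.2,0],
    [0,-0.2,0],
    [0,-0.2,0],
    [0,-0.2,0],
    [0,-0.2,0]
  ]
}}

```text
time: 14.08
tool_pos: [0.4592, 0.0679, 0.1626]
tcp_rot: [-0.667, 0.874, 1.18]
wrist_force: [-0.5, -0.2, -0.4]
width: -0.001
```

```bash
python3 - <<'E'
from h import *
status(); theta(); status()
plan([(*under(.57,32,dip=.02),5),(*under(.49,33,dip=.02),5),(*under(.41,34,dip=.02),5),(*under(.33,34,dip=.02),5)])
E
```

```text
t 14.08 s,v,z,tau [-1.41200e-01  3.00000e-04  1.62600e-01  3.10217e+01] q [-0.31 -0.11  2.24  0.61  1.12 -1.91] F [-0.52 -0.16 -0.42] w -0.0
theta 0.725 n 2194
t 14.13 s,v,z,tau [-1.4160e-01  4.0000e-04  1.6200e-01  3.0993e+01] q [-0.31 -0.11  2.24  0.61  1.12 -1.91] F [ 1.1  -0.53 -0.36] w 0.0
offset [[0.09, -0.01, -0.27], [0.1, -0.01, -0.27], [0.1, -0.01, -0.27], [0.09, -0.01, -0.27], [0.09, 0.0, -0.27]] rot [[0.1, -0.2, -0.1], [0.0, -0.2, 0.0], [0.0, -0.2, 0.0], [0.0, -0.2, 0.0], [0.0, -0.2, 0.0]]
offset [[0.14, 0.0, -0.25], [0.13, 0.0, -0.24], [0.14, 0.0, -0.25], [0.13, -0.01, -0.24], [0.14, 0.0, -0.25]] rot [[0.0, -0.2, 0.0], [0.0, -0.2, 0.0], [0.0, -0.2, 0.0], [0.0, -0.2, 0.0], [0.0, -0.2, 0.0]]
offset [[0.15, 0.0, -0.23], [0.15, 0.0, -0.24], [0.15, 0.0, -0.24], [0.15, 0.0, -0.23], [0.15, 0.0, -0.24]] rot [[0.0, -0.2, 0.0], [0.0, -0.2, 0.0], [0.0, -0.2, 0.0], [0.0, -0.2, 0.0], [0.0, -0.2, 0.0]]
offset [[0.16, 0.0, -0.23], [0.16, 0.0, -0.23], [0.16, 0.0, -0.24], [0.16, 0.0, -0.23], [0.16, 0.0, -0.23]] rot [[0.0, 0.0, 0.0], [0.0, 0.0, 0.0], [0.0, 0.0, 0.0], [0.0, 0.0, 0.0], [0.0, 0.0, 0.0]]
max 0.27 0.2 end [-0.1683 -0.      0.1127 33.9931]
```

Carried as planned: the model gives 0.65 and the camera 0.725, which less the face offset agrees. I continue.

Emit:
{"method": "carry_out", "body": {
  "offset": [
    [0.1,0,-0.25],
    [0.1,0,-0.25],
    [0.1,0,-0.25],
    [0.1,0,-0.25],
    [0.1,0,-0.25]
  ],
  "delta_rot": [
    [0,-0.2,0],
    [0,-0.2,0],
    [0,-0.2,0],
    [0,-0.2,0],
    [0,-0.2,0]
  ]
}}

```text
time: 14.55
tool_pos: [0.4573, 0.0601, 0.1519]
tcp_rot: [-0.656, 0.86, 1.184]
wrist_force: [0.4, -0.7, -0.4]
width: -0.0
```

Emit:
{"method": "carry_out", "body": {
  "offset": [
    [0.15,0,-0.25],
    [0.15,0,-0.25],
    [0.15,0,-0.25],
    [0.15,0,-0.25],
    [0.1,0,-0.25]
  ],
  "delta_rot": [
    [0,-0.2,0],
    [0,-0.2,0],
    [0,-0.2,0],
    [0,-0.2,0],
    [0,-0.2,0]
  ]
}}

```text
time: 14.97
tool_pos: [0.4555, 0.0535, 0.1392]
tcp_rot: [-0.645, 0.845, 1.188]
wrist_force: [-0.3, -0.6, -0.9]
width: 0.003
```

Emit:
{"method": "carry_out", "body": {
  "offset": [
    [0.15,0,-0.25],
    [0.15,0,-0.25],
    [0.15,0,-0.25],
    [0.15,0,-0.2],
    [0.15,0,-0.2]
  ],
  "delta_rot": [
    [0,-0.2,0],
    [0,-0.2,0],
    [0,-0.2,0],
    [0,-0.2,0],
    [0,-0.2,0]
  ]
}}

```text
time: 15.38
tool_pos: [0.4541, 0.0482, 0.1267]
tcp_rot: [-0.634, 0.83, 1.192]
wrist_force: [-0.9, -1.8, -0.0]
width: 0.001
```

```bash
python3 - <<'E'
from h import *
status(); theta(); status()
plan([(*under(.36,34,dip=.02),5),(*under(.30,34,dip=.02),5),(*under(.24,34,dip=.02),5),(*under(.18,34,dip=.02),5)])
E
```

```text
t 15.38 s,v,z,tau [-0.1616  0.      0.1267 34.0084] q [-0.39 -0.04  2.27  0.67  1.1  -2.07] F [-0.89 -1.84 -0.05] w 0.0
theta 0.486 n 2316
t 15.43 s,v,z,tau [-1.6180e-01  2.0000e-04  1.2610e-01  3.3991e+01] q [-0.39 -0.04  2.27  0.67  1.1  -2.07] F [ 1.06 -2.08 -0.11] w 0.0
offset [[0.09, 0.0, -0.17], [0.09, -0.01, -0.17], [0.09, 0.0, -0.18], [0.08, 0.0, -0.17], [0.09, -0.01, -0.17]] rot [[0.1, 0.0, -0.1], [0.0, 0.0, 0.0], [0.0, 0.0, 0.0], [0.0, 0.0, 0.0], [0.0, 0.0, 0.0]]
offset [[0.13, 0.0, -0.17], [0.13, 0.0, -0.17], [0.12, 0.0, -0.17], [0.13, 0.0, -0.17], [0.13, 0.0, -0.17]] rot [[0.0, 0.0, 0.0], [0.0, 0.0, 0.0], [0.0, 0.0, 0.0], [0.0, 0.0, 0.0], [0.0, 0.0, 0.0]]
offset [[0.14, 0.0, -0.16], [0.14, 0.0, -0.16], [0.13, 0.0, -0.16], [0.14, 0.0, -0.16], [0.14, 0.0, -0.16]] rot [[0.0, 0.0, 0.0], [0.0, 0.0, 0.0], [0.0, 0.0, 0.0], [0.0, 0.0, 0.0], [0.0, 0.0, 0.0]]
offset [[0.15, 0.0, -0.16], [0.15, 0.0, -0.15], [0.14, 0.0, -0.15], [0.15, 0.0, -0.15], [0.15, 0.0, -0.16]] rot [[0.0, 0.0, 0.0], [0.0, 0.0, 0.0], [0.0, 0.0, 0.0], [0.0, 0.0, 0.0], [0.0, 0.0, 0.0]]
max 0.18 0.1 end [-0.175  -0.      0.087  33.9911]
```

Emit:
{"method": "carry_out", "body": {
  "offset": [
    [0.1,0,-0.2],
    [0.1,0,-0.2],
    [0.1,0,-0.15],
    [0.1,0,-0.15],
    [0.1,0,-0.15]
  ],
  "delta_rot": [
    [0,0,0],
    [0,0,0],
    [0,0,0],
    [0,0,0],
    [0,0,0]
  ]
}}

```text
time: 15.85
tool_pos: [0.453, 0.0443, 0.1179]
tcp_rot: [-0.634, 0.831, 1.193]
wrist_force: [0.1, -0.6, -0.9]
width: 0.005
```

Emit:
{"method": "carry_out", "body": {
  "offset": [
    [0.1,0,-0.15],
    [0.1,0,-0.15],
    [0.15,0,-0.15],
    [0.15,0,-0.2],
    [0.15,0,-0.2]
  ],
  "delta_rot": [
    [0,0,0],
    [0,0,0],
    [0,0,0],
    [0,0,0],
    [0,0,0]
  ]
}}

```text
time: 16.27
tool_pos: [0.452, 0.0409, 0.1077]
tcp_rot: [-0.634, 0.831, 1.193]
wrist_force: [-0.0, -0.1, -1.0]
width: -0.003
```

Emit:
{"method": "carry_out", "body": {
  "offset": [
    [0.15,0,-0.15],
    [0.15,0,-0.15],
    [0.15,0,-0.15],
    [0.15,0,-0.15],
    [0.15,0,-0.15]
  ],
  "delta_rot": [
    [0,0,0],
    [0,0,0],
    [0,0,0],
    [0,0,0],
    [0,0,0]
  ]
}}

```text
time: 16.68
tool_pos: [0.4514, 0.0385, 0.0971]
tcp_rot: [-0.635, 0.831, 1.192]
wrist_force: [-2.7, -5.5, 0.6]
width: -0.003
```

```bash
python3 - <<'E'
from h import *
status(); theta(); q,_=read_camera("scene"); cv2.imwrite("pics/scene3.png",q[40:340,180:520,::-1]); status()
plan([(*under(.18,34,dip=.02),5),(*under(.12,34,dip=.02),5),(*under(.06,34,dip=.02),5),(*under(.0,34,dip=.02),5),(*under(.0,34,dip=.02,gap=.01),5)])
E
```

```text
t 16.68 s,v,z,tau [-0.1716 -0.      0.0971 33.9388] q [-0.41  0.01  2.29  0.69  1.06 -2.13] F [-2.75 -5.48  0.61] w -0.0
theta 0.307 n 2300
t 16.78 s,v,z,tau [-0.1717  0.      0.0969 33.9301] q [-0.41  0.01  2.29  0.69  1.06 -2.13] F [-2.4  -4.8   0.59] w -0.0
offset [[0.13, 0.0, -0.17], [0.13, 0.0, -0.16], [0.12, 0.0, -0.17], [0.13, 0.0, -0.16], [0.13, 0.0, -0.17]] rot [[0.1, 0.0, -0.1], [0.0, 0.0, 0.0], [0.0, 0.0, 0.0], [0.0, -0.1, 0.0], [0.0, 0.0, 0.0]]
offset [[0.16, 0.0, -0.14], [0.15, 0.0, -0.14], [0.16, 0.0, -0.15], [0.16, 0.0, -0.14], [0.15, 0.0, -0.14]] rot [[0.0, 0.0, 0.0], [0.0, 0.0, 0.0], [0.0, 0.0, 0.0], [0.0, 0.0, 0.0], [0.0, 0.0, 0.0]]
offset [[0.17, 0.0, -0.14], [0.16, 0.0, -0.13], [0.17, 0.0, -0.14], [0.16, 0.0, -0.13], [0.16, 0.0, -0.14]] rot [[0.0, 0.0, 0.0], [0.0, 0.0, 0.0], [0.0, 0.0, 0.0], [0.0, 0.0, 0.0], [0.0, 0.0, 0.0]]
offset [[0.18, 0.0, -0.12], [0.17, 0.0, -0.12], [0.17, 0.0, -0.13], [0.17, 0.0, -0.12], [0.18, 0.0, -0.13]] rot [[0.0, 0.0, 0.0], [0.0, 0.0, 0.0], [0.0, 0.0, 0.0], [0.0, 0.0, 0.0], [0.0, 0.0, 0.0]]
offset [[0.0, 0.0, -0.2], [0.0, 0.0, -0.2], [0.0, 0.0, -0.2], [0.0, 0.0, -0.2], [0.0, 0.0, -0.2]] rot [[0.0, 0.0, 0.0], [0.0, 0.0, 0.0], [0.0, 0.0, 0.0], [0.0, 0.0, 0.0], [0.0, 0.0, 0.0]]
max 0.2 0.1 end [-0.1861 -0.      0.0497 34.0302]
```

View pics/scene3.png

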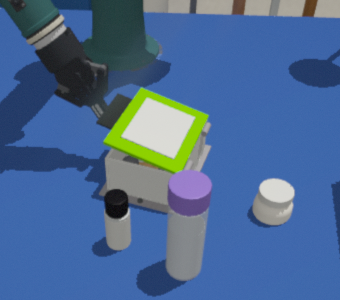

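The crop shows the lid low over the box with the tab resting on the finger at (112,110); the bottle, brush and jar are unmoved. There is a 6 N radial push toward the hinge, because rounding left the finger about 1 mm too far in. I ease it outward in small steps while descending.

```bash
python3 - <<'E'
from h import *
a=under(.225,34,dip=.02); b=under(.18,34,dip=.02)
plan([(a[0]-.001,0,a[2],34,5),(b[0]-.001,0,b[2],34,5)])
E
```

```text
offset [[0.01, 0.0, -0.07], [0.0, 0.0, -0.07], [0.01, 0.0, -0.06], [0.0, 0.0, -0.07], [0.01, 0.0, -0.07]] rot [[0.1, 0.0, -0.1], [0.0, 0.0, 0.0], [0.0, 0.0, 0.0], [0.0, -0.1, 0.0], [0.0, 0.0, 0.0]]
offset [[0.11, 0.0, -0.11], [0.11, 0.0, -0.12], [0.11, 0.0, -0.11], [0.11, 0.0, -0.12], [0.11, 0.0, -0.11]] rot [[0.0, 0.0, 0.0], [0.0, 0.0, 0.0], [0.0, 0.0, 0.0], [0.0, 0.0, 0.0], [0.0, 0.0, 0.0]]
max 0.12 0.1 end [-0.176   0.      0.087  34.0302]
```

Emit:
{"method": "carry_out", "body": {
  "offset": [
    [0,0,-0.05],
    [0,0,-0.05],
    [0,0,-0.05],
    [0,0,-0.05],
    [0,0,-0.05]
  ],
  "delta_rot": [
    [0,0,0],
    [0,0,0],
    [0,0,0],
    [0,0,0],
    [0,0,0]
  ]
}}

```text
time: 17.2
tool_pos: [0.451, 0.0373, 0.0961]
tcp_rot: [-0.634, 0.83, 1.193]
wrist_force: [0.3, -0.6, -0.5]
width: 0.003
```

```bash
python3 - <<'E'
from h import *
status(); theta(); status()
a=under(.21,34,dip=.02); b=under(.16,34,dip=.02)
plan([(a[0]-.0015,0,a[2],34,5),(b[0]-.002,0,b[2],34,5)])
E
```

```text
t 17.2 s,v,z,tau [-1.7290e-01  1.0000e-04  9.6100e-02  3.4033e+01] q [-0.42  0.01  2.29  0.69  1.06 -2.14] F [ 0.31 -0.57 -0.49] w 0.0
theta 0.296 n 2281
t 17.25 s,v,z,tau [-1.73000e-01  1.00000e-04  9.60000e-02  3.40202e+01] q [-0.42  0.01  2.29  0.69  1.06 -2.14] F [ 0.2   0.05 -1.39] w -0.0
offset [[0.04, 0.0, -0.08], [0.03, 0.0, -0.09], [0.04, -0.01, -0.08], [0.03, 0.0, -0.08], [0.04, 0.0, -0.09]] rot [[0.1, 0.0, -0.1], [0.0, 0.0, 0.0], [0.0, 0.0, 0.0], [0.0, 0.0, 0.0], [0.0, 0.0, 0.0]]
offset [[0.12, 0.0, -0.13], [0.12, 0.0, -0.13], [0.12, 0.0, -0.13], [0.12, 0.0, -0.14], [0.12, 0.0, -0.13]] rot [[0.0, 0.0, 0.0], [0.0, 0.0, 0.0], [0.0, 0.0, 0.0], [0.0, 0.0, 0.0], [0.0, 0.0, 0.0]]
max 0.14 0.1 end [-0.1776 -0.      0.0835 34.0202]
```

Emit:
{"method": "carry_out", "body": {
  "offset": [
    [0.05,0,-0.1],
    [0.05,0,-0.1],
    [0.05,0,-0.1],
    [0.05,0,-0.1],
    [0.05,0,-0.1]
  ],
  "delta_rot": [
    [0,0,0],
    [0,0,0],
    [0,0,0],
    [0,0,0],
    [0,0,0]
  ]
}}

```text
time: 17.67
tool_pos: [0.4502, 0.0344, 0.0911]
tcp_rot: [-0.634, 0.831, 1.193]
wrist_force: [-0.2, -0.5, -1.1]
width: 0.002
```

Emit:
{"method": "carry_out", "body": {
  "offset": [
    [0.1,0,-0.12],
    [0.1,0,-0.12],
    [0.1,0,-0.12],
    [0.1,0,-0.12],
    [0.1,0,-0.12]
  ],
  "delta_rot": [
    [0,0,0],
    [0,0,0],
    [0,0,0],
    [0,0,0],
    [0,0,0]
  ]
}}

```text
time: 18.08
tool_pos: [0.4496, 0.0323, 0.0835]
tcp_rot: [-0.634, 0.831, 1.193]
wrist_force: [-0.8, -0.8, -1.1]
width: -0.002
```

```bash
python3 - <<'E'
from h import *
status(); theta(); status()
for t in(.18,.16,.14): print(np.round(under(t,34,dip=.02),4))
T=[]
for t,n in((.11,5),(.06,5),(.02,5),(-.02,5)):
    b=under(t,34,dip=.02); T.append((b[0]-.0025,0,b[2],34,n))
plan(T)
E
```

```text
t 18.08 s,v,z,tau [-1.781e-01  1.000e-04  8.350e-02  3.400e+01] q [-0.43  0.04  2.3   0.69  1.04 -2.17] F [-0.75 -0.82 -1.13] w -0.0
theta 0.202 n 2234
t 18.13 s,v,z,tau [-1.78200e-01  2.00000e-04  8.33000e-02  3.39897e+01] q [-0.43  0.04  2.3   0.69  1.04 -2.17] F [ 0.09 -0.94 -0.92] w 0.0
[-0.175  0.     0.087 34.   ]
[-0.1756  0.      0.0835 34.    ]
[-0.1761  0.      0.08   34.    ]
offset [[0.13, 0.0, -0.11], [0.13, 0.0, -0.11], [0.13, -0.01, -0.12], [0.13, 0.0, -0.11], [0.13, -0.01, -0.11]] rot [[0.1, 0.0, -0.1], [0.0, 0.0, 0.0], [0.0, 0.0, 0.0], [0.0, 0.0, 0.0], [0.0, 0.0, 0.0]]
offset [[0.14, 0.0, -0.11], [0.13, 0.0, -0.11], [0.14, 0.0, -0.12], [0.14, 0.0, -0.11], [0.14, 0.0, -0.11]] rot [[0.0, 0.0, 0.0], [0.0, 0.0, 0.0], [0.0, 0.0, 0.0], [0.0, 0.0, 0.0], [0.0, 0.0, 0.0]]
offset [[0.11, 0.0, -0.08], [0.12, 0.0, -0.08], [0.11, 0.0, -0.09], [0.11, 0.0, -0.08], [0.12, 0.0, -0.09]] rot [[0.0, 0.0, 0.0], [0.0, 0.0, 0.0], [0.0, 0.0, 0.0], [0.0, 0.0, 0.0], [0.0, 0.0, 0.0]]
offset [[0.12, 0.0, -0.08], [0.11, 0.0, -0.07], [0.12, 0.0, -0.08], [0.12, 0.0, -0.08], [0.12, 0.0, -0.08]] rot [[0.0, 0.0, 0.0], [0.0, 0.0, 0.0], [0.0, 0.0, 0.0], [0.0, 0.0, 0.0], [0.0, 0.0, 0.0]]
max 0.14 0.1 end [-0.1803 -0.      0.0517 33.9897]
```

Emit:
{"method": "carry_out", "body": {
  "offset": [
    [0.1,0,-0.12],
    [0.1,0,-0.12],
    [0.1,0,-0.12],
    [0.1,0,-0.12],
    [0.1,0,-0.12]
  ],
  "delta_rot": [
    [0,0,0],
    [0,0,0],
    [0,0,0],
    [0,0,0],
    [0,0,0]
  ]
}}

```text
time: 18.55
tool_pos: [0.4491, 0.0301, 0.076]
tcp_rot: [-0.634, 0.831, 1.192]
wrist_force: [0.1, -1.6, -1.2]
width: -0.0
```

```bash
python3 - <<'E'
from h import *
status(); theta(); status()
E
```

```text
t 18.55 s,v,z,tau [-0.1804  0.      0.076  33.9935] q [-0.44  0.05  2.3   0.7   1.03 -2.18] F [ 0.06 -1.65 -1.22] w -0.0
theta 0.144 n 2193
t 18.6 s,v,z,tau [-1.80400e-01  1.00000e-04  7.58000e-02  3.39833e+01] q [-0.44  0.05  2.3   0.7   1.03 -2.18] F [ 0.63 -1.25 -1.48] w 0.0
```

Emit:
{"method": "carry_out", "body": {
  "offset": [
    [0.12,0,-0.12],
    [0.12,0,-0.12],
    [0.12,0,-0.12],
    [0.1,0,-0.1],
    [0.1,0,-0.1]
  ],
  "delta_rot": [
    [0,0,0],
    [0,0,0],
    [0,0,0],
    [0,0,0],
    [0,0,0]
  ]
}}

```text
time: 19.02
tool_pos: [0.4487, 0.0288, 0.0684]
tcp_rot: [-0.634, 0.83, 1.193]
wrist_force: [-0.4, 0.1, -0.7]
width: -0.004
```

```bash
python3 - <<'E'
from h import *
status(); theta(); status()
E
```

```text
t 19.02 s,v,z,tau [-0.1817  0.      0.0684 34.0188] q [-0.44  0.06  2.3   0.71  1.02 -2.2 ] F [-0.39  0.05 -0.72] w -0.0
theta 0.078 n 2151
t 19.07 s,v,z,tau [-1.81700e-01  1.00000e-04  6.82000e-02  3.40227e+01] q [-0.44  0.06  2.3   0.71  1.02 -2.2 ] F [-0.3  -0.38 -0.7 ] w -0.0
```

Emit:
{"method": "carry_out", "body": {
  "offset": [
    [0.1,0,-0.1],
    [0.1,0,-0.1],
    [0.1,0,-0.1],
    [0.1,0,-0.1],
    [0.1,0,-0.1]
  ],
  "delta_rot": [
    [0,0,0],
    [0,0,0],
    [0,0,0],
    [0,0,0],
    [0,0,0]
  ]
}}

```text
time: 19.48
tool_pos: [0.4484, 0.0274, 0.0614]
tcp_rot: [-0.634, 0.831, 1.192]
wrist_force: [0.4, -0.1, -0.3]
width: -0.002
```

```bash
python3 - <<'E'
from h import *
status(); theta(); status()
plan([(-.19,0,.053,34,5),(-.26,0,.05,34,5),(-.32,0,.09,25,5),(-.32,0,.14,20,5)])
E
```

```text
t 19.48 s,v,z,tau [-0.1832 -0.      0.0614 34.0006] q [-0.44  0.08  2.31  0.71  1.   -2.21] F [ 0.41 -0.1  -0.31] w -0.0
theta 0.078 n 2152
t 19.53 s,v,z,tau [-1.83200e-01  2.00000e-04  6.12000e-02  3.39992e+01] q [-0.44  0.08  2.31  0.71  1.   -2.21] F [-0.14 -0.13 -0.8 ] w -0.0
offset [[0.05, 0.0, -0.2], [0.06, -0.01, -0.21], [0.06, 0.0, -0.2], [0.06, 0.0, -0.21], [0.06, -0.01, -0.2]] rot [[0.1, 0.0, -0.1], [0.0, 0.0, 0.0], [0.0, 0.0, 0.0], [0.0, 0.0, 0.0], [0.0, 0.0, 0.0]]
offset [[-0.73, 0.0, -1.2], [-0.73, 0.0, -1.19], [-0.73, 0.0, -1.19], [-0.74, 0.0, -1.2], [-0.73, 0.0, -1.19]] rot [[0.0, 0.0, 0.0], [0.0, 0.0, 0.0], [0.0, 0.0, 0.0], [0.0, 0.0, 0.0], [0.0, 0.0, 0.0]]
offset [[-1.34, 0.0, -0.55], [-1.31, 0.0, -0.59], [-1.3, 0.0, -0.63], [-1.28, -0.01, -0.67], [-1.25, 0.0, -0.71]] rot [[0.0, 1.8, 0.0], [0.0, 1.8, 0.0], [0.0, 1.8, 0.0], [0.0, 1.8, 0.0], [0.0, 1.8, 0.0]]
offset [[-0.91, 0.0, 0.42], [-0.91, 0.0, 0.41], [-0.92, 0.0, 0.39], [-0.93, 0.0, 0.37], [-0.93, 0.0, 0.36]] rot [[0.0, 1.0, 0.0], [0.0, 1.0, 0.0], [0.0, 1.0, 0.0], [0.0, 1.0, 0.0], [0.0, 1.0, 0.0]]
max 1.34 1.8 end [-0.32   -0.      0.14   19.9992]
```

The lid reads the same before and after the last lowering, so it is shut. I take the hand away.

Emit:
{"method": "carry_out", "body": {
  "offset": [
    [0.05,0,-0.2],
    [0.05,0,-0.2],
    [0.05,0,-0.2],
    [0.05,0,-0.2],
    [0.05,0,-0.2]
  ],
  "delta_rot": [
    [0,0,0],
    [0,0,0],
    [0,0,0],
    [0,0,0],
    [0,0,0]
  ]
}}

```text
time: 19.95
tool_pos: [0.4465, 0.0206, 0.0537]
tcp_rot: [-0.634, 0.831, 1.192]
wrist_force: [-0.2, 0.1, 0.0]
width: -0.001
```

Emit:
{"method": "carry_out", "body": {
  "offset": [
    [-0.5,0,-0.8],
    [-0.7,0,-1.2],
    [-0.7,0,-1.2],
    [-0.7,0,-1.2],
    [-0.5,0,-0.8]
  ],
  "delta_rot": [
    [0,0,0],
    [0,0,0],
    [0,0,0],
    [0,0,0],
    [0,0,0]
  ]
}}

```text
time: 20.37
tool_pos: [0.4304, -0.039, 0.0503]
tcp_rot: [-0.634, 0.831, 1.192]
wrist_force: [-0.1, -0.1, -0.0]
width: -0.004
```

Emit:
{"method": "carry_out", "body": {
  "offset": [
    [0,0,0],
    [0,0,0],
    [0,0,0],
    [0,0,0],
    [0,0,0]
  ],
  "delta_rot": [
    [0,0,0],
    [0,0,0],
    [0,0,0],
    [0,0,0],
    [0,0,0]
  ]
}}

```text
time: 20.78
tool_pos: [0.4305, -0.0369, 0.0505]
tcp_rot: [-0.634, 0.83, 1.193]
wrist_force: [-1.0, 0.2, 0.2]
width: -0.001
```

```bash
python3 - <<'E'
from h import *
status(); theta()
p,W=cloud("top"); q,_=read_camera("scene"); cv2.imwrite("pics/scene4.png",q[40:340,180:520,::-1])
L=np.stack([(W-H)@u,(W-H)@v,W[...,2]],-1)
m=(p[...,1]>1.6*p[...,2])&(abs(L[...,1])<.09)&(abs(L[...,0]+.07)<.08); G=L[m]; c=np.polyfit(G[:,0],G[:,2],1); print("lid slope",c,len(G))
for nm,(a,b) in dict(jar=(185,279),bot=(264,178),brush=(330,217)).items(): print(nm,np.nanmedian(W[b-4:b+5,a-4:a+5].reshape(-1,3),0).round(3))
E
```

```text
t 20.78 s,v,z,tau [-2.49900e-01  2.00000e-04  5.05000e-02  3.40121e+01] q [-0.59  0.12  2.29  0.66  1.05 -2.32] F [-0.98  0.21  0.16] w -0.0
theta 0.077 n 2145
lid slope [0.00873997 0.08993984] 4458
jar [0.572 0.342 0.057]
bot [0.715 0.193 0.186]
brush [0.668 0.084 0.11 ]
```

View pics/scene4.png

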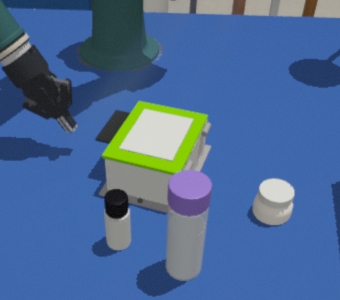

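The picture shows the lid flat on the box at (157,133), the hand clear at (60,105), and the bottle, brush and jar where they were.

```bash
python3 -c "
from workcell import *
print(finish_job())"
```

```text
the job is handed in; nothing more can be done
None
```

The lid is shut and the job is handed in at about 21 s of the 56 s. `finish_job` gives no verdict, so I can't confirm the scoring.

- **Tipping and fall:** I pushed the lid from behind with the outside of the shut fingers until it passed upright. It then fell freely; the camera saw it go from about 1.39 to 1.12 rad with no finger on it, at up to 0.3 rad/s.
- **Catch and lowering:** I took the finger over and under the tab, caught the lid at about 0.95 rad, held it still briefly, then lowered it at 0.1–0.2 rad/s until it was shut. The finger was still carrying it at about 0.08 rad.
- **Last checks:** The lid's face measures level to 0.009 rad, within calibration. The jar, bottle and brush measure the same as at the start. The hand is about 7 cm clear of the tab and the wrist force is about 1 N, its noise level.
- **What was not clean:**
  - At about 0.23 rad the finger pressed the lid toward the hinge with about 6 N, because rounding had left it roughly 1 mm too far in. I eased that off, and it stayed below the 15 N limit.
  - Below about 1.3 rad the camera angle read about 0.07 rad high, because it saw the lid's outer face. I allowed for that offset.

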